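# Ease the spring clip off a tube mixer's roller axle with a wedge

### The arm

A 7-joint arm with a two-finger parallel gripper is mounted at the origin on a cart in front of the work surface, level with it; the furniture and walls round the work are solid. World frame = base frame: x ahead of the robot, y to its left, z up, the work surface at z = 0. Lengths are in m, angles in rad, forces in N, time in s.
With the tool pointing down it reaches from about 0.425 to 0.875 m from the base axis. Payload 4.7 kg.
Tool frame: the origin (TCP) lies on the mounting face of the last link; the fingertips stand 182 mm ahead of it and the grasp point (between the pads) lies 164 mm ahead of it; z points along the fingers, y is the direction in which the jaws open and shut (so a half turn about z gives the same grasp; the last joint's range is limited). The gripper opens to 87 mm and grips with 3 to 60 N. Pads are 19 mm wide; open, the fingers measure 117 mm over their backs; the gripper's body (75 mm by 190 mm) begins 51 mm behind the grasp point.
Start: joints at [-1.094, 0.321, -0.07, 1.45, 0.023, 1.371, -0.057], TCP at [0.29, 0.582, 0.405] pointing down, gripper open.
Joint ranges: [-2.86, 2.86], [-0.3, 2.09], [-1.38, 1.24], [0.06, 2.45], [-1.56, 4.7], [0.09, 2.05], [-2.69, 2.69]. Speed limits (rad/s): [2.57, 2.57, 3.14, 3.14, 3.14, 3.14, 3.14].

### API

Orientations are given as a rotation vector (axis times angle).
In Python, from bench import ctrl gives the robot as it stands. The module is installed in compiled form; this text tells all that it offers.
- The arm moves only by the tool play_rows, never from a script. Its argument "targets" is text: rows parted by semicolons, each of 7 numbers parted by spaces: the shift along the tool's x, y, z in cm, then the turn, a rotation vector about the tool's x, y, z in rad, then the opening, from -1 (shut) to 1 (fully open). In form: x y z ax ay az grip; .... A call has 1 to 20 rows; each row shifts and turns the pose as measured when the row begins, along the tool's axes as they then stand; what a row does not reach is not made up. A row lasts 1/8 s, in which the tool goes at most 62.5 mm and 10.7 degrees, less where a joint would pass 70% of its speed; a pose out of reach is approached as far as the arm can. A call is refused whole if a number of a shift passes 6.25 or a number of a turn 0.188, either way. A call with a gripper value outside its range is refused whole. The fingers move at their own pace and stop on an object; "newtons" is the grip in N (left out, the last holds). Time passes only in rows, so rows that do not move let the fingers close. It gives the time, the measured TCP pose, the force and the opening at its end, in the units of the state.
- ctrl.get_state(): the state, without advancing time (a new reading comes with each control period).
- ctrl.get_image(name): name is "side" or "top"; returns a dict with "pixels" (400x640x3 uint8, blue, green, red), "depth" (400x640 float32, m along the optical axis (not along the pixel's ray), 0 where there is no reading), "intrinsics" (3x3 intrinsics, pixels), "k1" (the pictures are not rectified: a ray, as slopes to the right and down, at radius r is drawn at 1 + k1 r^2 times it, then the intrinsics apply), "R" (3x3) and "t" (3): a world point X has camera coordinates R X + t. Camera axes: x right, y down, z forward; pixel columns grow to the right and rows downward; lengths in m; the calibration is good to about 2 mm. A picture is of the moment at which its call begins.
- ctrl.close_job(): hands the job in, once; it reports no verdict.
The state is a dict: "time": time; "joint_positions": joint angles; "qd": joint speeds; "joint_torque": joint torques, N m; "position": TCP position; "tool_rot": TCP orientation; "ft_force": force on the tool from outside, world axes, zero at the start; "torque": the same for the moment, N m; "grip_width": opening from 0.0 (shut) to 1.0 (fully open).
Only numpy, scipy, OpenCV 4.12 (cv2) and the standard library are available. Lean on these libraries where they do the work, as an engineer would, in place of code of your own. Each camera call takes 0.05 s, during which the arm holds its last target.

### The job

The front roller of the tube mixer has to come out for cleaning. Take the removing wedge out of the metal tray, lay its thin end on top of the roller's axle end and slide it along the axle under the bridge of the spring clip, pressing only lightly, until the clip spreads and springs up off the axle on to the wedge; leave the clip to the wedge and keep your fingers off it while it sits on the axle. Then carry clip and wedge to the tray and leave both lying in it, without losing the clip on the way, bumping the mixer or shoving the bottle and the vial about.

Things in the scene. Friction and masses are not known exactly. Their poses are not given: they have to be found in the camera images.
- mixer: Fixed tube roller mixer on levelling feet (0 to 8 mm above the worktop), white housing 150 x 250 mm. Origin under its middle; y along the rollers, z up; at yaw 0 its knob faces the robot (-x). Three black rollers, 32 mm dia, axes at x = -40, 0, 40, z = 85 mm. Drive cover 116 mm high at the -y end (y < -83). Deck 60 mm high. The rear axles end in closed bearings, top 100 mm, y = 78 to 100.
- axle_end (a point): Top of the FRONT roller's steel axle at its free +y end (mixer frame -40, 128, 95 mm), axes as the mixer's. The axle is round, 20 mm dia, level, does not turn; its top is bare from here to the roller's end face 78 mm away along -y. From 20 to 32 mm along -y it has a groove of 16 mm dia; from 32 to 50 mm it lies in an open saddle whose top is 4 mm lower than the axle's.
- clip: Sprung clip of dark strip steel, 24 g, 10 mm wide (y, along the axle), 24 mm across (x), 25 mm high, astride the groove, against the saddle pillar behind it. Origin on the axle's centre line, mid width. Its flat bridge leaves a slot 13 mm wide and 3 mm high over the 20 mm axle. Raised about 6 mm its legs have spread over the groove and it springs up some 6 mm more, then sits loose.
- wedge: Removing wedge, 120 mm long, 50 to 95 g. Origin under the middle of the handle; thin tip to -y, z up; underside one flat plane (z = 0). Black handle 16 mm wide (x), 26 mm high, y = -35 to 35. Steel blade 8 mm wide: 2 mm thick at the tip (y = -85), rising evenly to 12 mm at y = -55; crest to -53; then a notch 9.5 mm thick up to the handle, where the clip rests. Starts on its underside.
- wedge_tip (a point): Lower edge of the wedge's tip, middle (wedge frame 0, -85, 0 mm), axes as the wedge's. In use the wedge's yaw equals the mixer's. Pushing it under takes about 2 to 8 N, and the clip then presses it on the axle with up to 11 N. With the tip about 40 mm past the clip's middle the bridge is over the notch; the clip straddles the blade and hangs there by its weight if carried level and calmly.
- tray: Fixed open metal instrument tray, 140 x 210 x 18 mm, walls and floor 3 mm. Origin under its middle, y along its long side. The wedge starts in it, pointing roughly along its -y; clip and wedge end in it.
- bottle_c: Bystander: small white reagent bottle with a red cap, 34 mm dia, 62 mm high, loose; origin under its middle.
- strip_vial: Bystander: vial with a teal cap, 37 mm dia, 66 mm high, loose; origin under its middle.

How it is judged:
By the outcome, as a careful person would: the job done as asked, in the order asked, and still so for the second after the job is handed in, with the robot touching nothing.
It also fails if it takes over 58 s, if anything falls off the work surface, if the arm or the gripper's body presses on something with over 40 N, if the wrist force passes 120 N, or if a joint passes its speed limit or range.

## Working session

There is one attempt and no reset: what is moved stays moved. The work goes in short steps, Python scripts to look and compute and a tool call to move; the robot and the scene stay as the last step left them, time stands still between calls to the robot, and variables do not carry over. Pictures are saved under pics/ and viewed, and the job is handed in when it is done.

Besides the shell and the picture viewer there is one more tool, called after "Request:" as a command line: name --argument value ..., lists and objects as JSON in quotes. play_rows: Moves the arm, as the interface text tells. Its arguments: {"type":"object","properties":{"targets":{"type":"string"},"newtons":{"type":"number"}},"required":["targets"]}

```bash
mkdir -p pics
cat > h.py <<'E'
import numpy as np, cv2
from bench import ctrl
def grab(n):
    d=ctrl.get_image(n); return d
E
python3 - <<'E'
from h import *
s=ctrl.get_state()
for k,v in s.items(): print(k,np.round(v,4))
for n in("side","top"):
    d=grab(n); cv2.imwrite(f"pics/{n}0.png",d["pixels"]); np.savez(f"{n}0.npz",**d)
    print(n,d["intrinsics"],d["k1"],d["R"],d["t"])
E
```

```text
time 0.0
joint_positions [-1.0939  0.3218 -0.0701  1.4517  0.0226  1.3708 -0.0569]
qd [ 0.0002  0.0011  0.0001 -0.0003  0.001  -0.001  -0.0005]
joint_torque [ 3.00000e-04 -4.91297e+01 -4.03600e-01 -3.12521e+01 -6.39000e-02
  4.41000e-02  2.00000e-04]
position [0.2901 0.5814 0.4037]
tool_rot [-7.2030e-01 -3.0575e+00  3.0000e-03]
ft_force [-0.5861 -0.0174  0.1277]
torque [ 0.062  -0.0228  0.0552]
grip_width 1.0014
side [[475.9183473    0.         319.74426616]
 [  0.         475.9183473  195.60978184]
 [  0.           0.           1.        ]] -0.049102857534098404 [[-0.63901851 -0.7691128   0.01099303]
 [-0.59831047  0.4880239  -0.63549765]
 [ 0.48340451 -0.41267201 -0.77202454]] [0.44551405 0.30439779 1.2300485 ]
top [[397.35857143   0.         314.67476513]
 [  0.         397.35857143 202.15648774]
 [  0.           0.           1.        ]] 0.01038997652217509 [[ 5.38645273e-02 -9.98548229e-01 -2.15361905e-04]
 [-9.76137949e-01 -5.26102143e-02 -2.10681916e-01]
 [ 2.10364724e-01  1.15585047e-02 -9.77554645e-01]] [0.12778546 0.53804037 0.85411336]
```

View pics/side0.png

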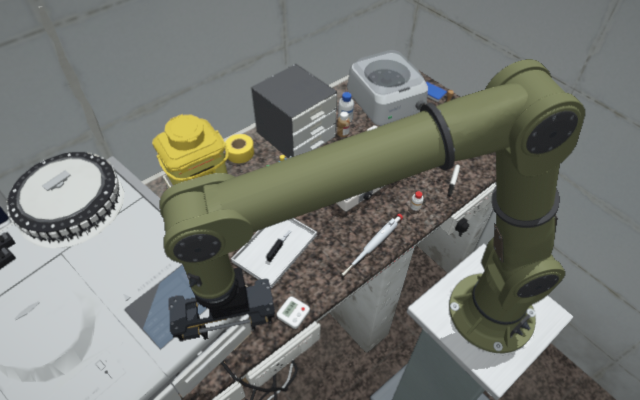

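View pics/top0.png

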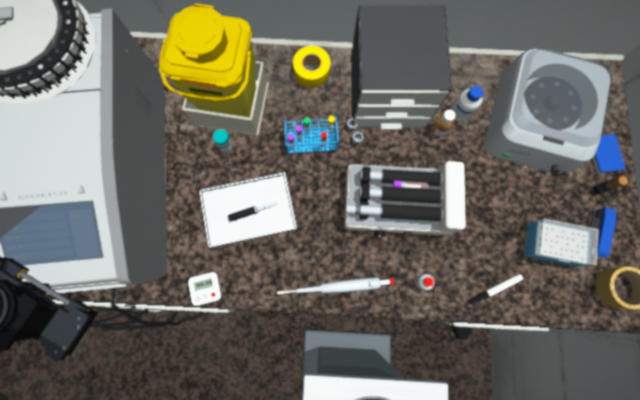

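```bash
cat >> h.py <<'E'
def undist(d,px):
    K=d["intrinsics"]; k=float(d["k1"])
    p=np.asarray(px,float).reshape(-1,1,2)
    return cv2.undistortPoints(p,K,np.array([k,0,0,0.])).reshape(-1,2)
def onplane(d,px,z):
    u=undist(d,px); r=np.c_[u,np.ones(len(u))]@d["R"]; c=-d["R"].T@d["t"]
    return c+r*((z-c[2])/r[:,2])[:,None]
def proj(d,X):
    return cv2.projectPoints(np.asarray(X,float).reshape(-1,3),cv2.Rodrigues(np.array(d["R"]))[0],np.array(d["t"],float),d["intrinsics"],np.array([float(d["k1"]),0,0,0]))[0].reshape(-1,2)
def cloud(d):
    h,w=d["depth"].shape; g=np.stack(np.meshgrid(np.arange(w),np.arange(h)),-1).reshape(-1,2)
    u=undist(d,g); z=d["depth"].reshape(-1); P=(np.c_[u,np.ones(len(u))]*z[:,None]-d["t"])@d["R"]
    P[z==0]=np.nan
    return P.reshape(h,w,3)
def crop(d,x0,y0,x1,y1,s,name):
    cv2.imwrite(f"pics/{name}.png",cv2.resize(d["pixels"][y0:y1,x0:x1],None,fx=s,fy=s,interpolation=cv2.INTER_CUBIC))
E
python3 - <<'E'
from h import *
d=dict(np.load("top0.npz")); crop(d,340,150,480,245,5.7,"t_mix"); crop(d,195,160,305,250,7,"t_tray")
P=cloud(d)
for (x,y) in [(455,195),(400,177),(400,212),(360,212),(352,212),(350,195),(372,212),(250,230),(320,240),(262,209),(240,214),(427,283),(447,120),(221,136)]: print(x,y,np.round(P[y,x],4))
E
```

```text
455 195 [ 0.5489 -0.1432  0.119 ]
400 177 [ 0.5882 -0.0294  0.1002]
400 212 [ 0.5091 -0.0299  0.1009]
360 212 [0.5072 0.0552 0.087 ]
352 212 [0.5048 0.0735 0.0944]
350 195 [0.5507 0.0766 0.0611]
372 212 [0.5067 0.0301 0.0967]
250 230 [0.4655 0.3083 0.0031]
320 240 [ 0.4514  0.1395 -0.0043]
262 209 [0.5166 0.2825 0.0117]
240 214 [0.4989 0.3311 0.027 ]
427 283 [ 0.3624 -0.0987  0.0596]
447 120 [ 0.7352 -0.1396  0.0863]
221 136 [0.6754 0.385  0.0668]
```

View pics/t_mix.png

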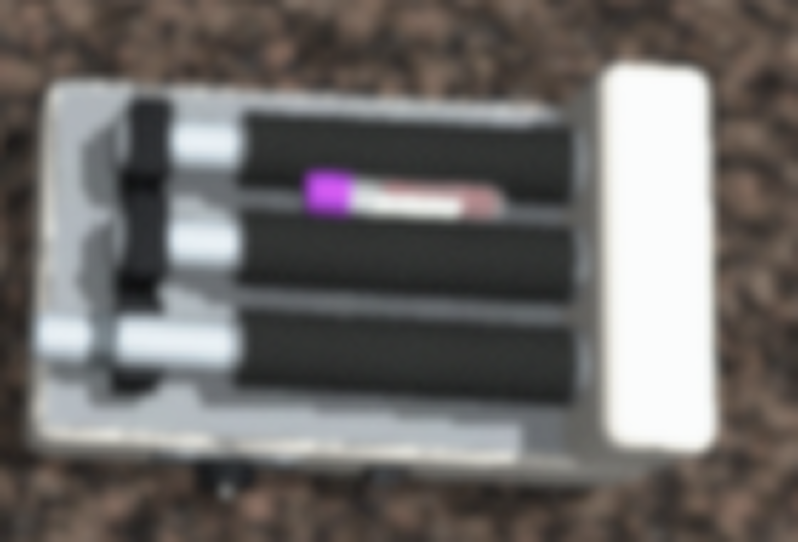

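View pics/t_tray.png

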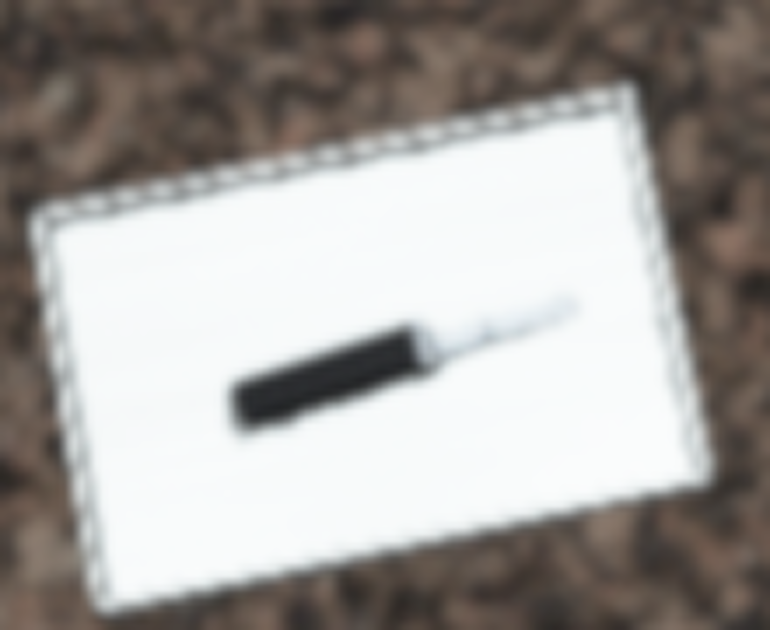

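Run:
```python
from h import *
d=dict(np.load("top0.npz")); P=cloud(d); px=d["pixels"].astype(int)
hsv=cv2.cvtColor(d["pixels"],cv2.COLOR_BGR2HSV)
def med(x0,x1,y0,y1,l): 
    q=P[y0:y1,x0:x1].reshape(-1,3); print(l,np.round(np.nanmedian(q,0),4),np.round(np.nanstd(q[:,2]),4),len(q))
med(448,462,165,226,"cover"); med(360,345+350-335,0,1,"-") if 0 else None
med(310,340,225,260,"table"); med(205,340,262,270,"table2"); med(215,235,235,240,"tray"); med(205,215,195,230,"tray"); med(345,355,190,200,"deck")
# rollers: per column max z ridge in rows
for name,(r0,r1) in dict(front=(203,222),mid=(186,204),rear=(169,187)).items():
    pts=P[r0:r1,386:438].reshape(-1,3); pts=pts[np.isfinite(pts[:,2])]
    # circle-ish: fit line x=a+b*y with z = zc+sqrt(R^2-(dx)^2)
    from scipy.optimize import least_squares
    x0=np.median(pts[:,0])
    def f(p):
        c=np.sqrt(1/(1+p[1]**2)); dx=(pts[:,0]-p[0]-p[1]*pts[:,1])*c
        return np.clip(np.hypot(dx,pts[:,2]-p[2])-0.016,-.02,.02)
    s=least_squares(f,[x0,0,.085],loss='soft_l1',f_scale=.001); print(name,np.round(s.x,4),np.degrees(np.arctan(s.x[1])),s.cost)
# wedge handle
roi=np.zeros(px.shape[:2],bool); roi[185:235,215:290]=1
m=(hsv[...,2]<110)&roi
n,l,st,c=cv2.connectedComponentsWithStats(m.astype(np.uint8)); print(st[:],c)
i=1+np.argmax(st[1:,4]); cs,_=cv2.findContours((l==i).astype(np.uint8),0,1)
r=cv2.minAreaRect(max(cs,key=len)); b=cv2.boxPoints(r); W=onplane(d,b,.029); print(r,np.round(W,4)); e=[np.linalg.norm(W[k]-W[(k+1)%4]) for k in range(4)]; print(e,W.mean(0))
print(np.nanmedian(P[l==i],0))
# tray corners on z=.018
cor=np.array([[195+30/7,160+210/7],[195+635/7,160+85/7],[195+715/7,160+485/7],[195+100/7,160+610/7]])-0.5
T=onplane(d,cor,.018); print("tray",np.round(T,4),T.mean(0))
tip=onplane(d,[[195+575/7-.5,160+303/7-.5]],.005);neck=onplane(d,[[195+425/7-.5,160+347/7-.5]],.013); print(tip,neck)
```

```text
cover [ 0.5493 -0.1429  0.1169] 0.0015 854
table [ 0.4466  0.1287 -0.0011] 0.0017 1050
table2 [ 0.3847  0.2496 -0.0008] 0.0017 1080
tray [0.4455 0.3674 0.0022] 0.0016 100
tray [0.504  0.4098 0.0024] 0.0037 350
deck [0.554  0.0786 0.0591] 0.019 100
front [ 0.512  -0.0045  0.0856] -0.25992980051888104 0.0039264555451873785
mid [ 0.552  -0.0059  0.0861] -0.3390456448114055 0.002220972288507504
rear [ 0.5892 -0.0176  0.0865] -1.0097217172976634 0.004156642390961915
[[     0      0    640    400 255808]
 [   215    185      1      1      1]
 [   289    185      1      2      2]
 [   229    207     26     14    167]
 [   285    231      5      4     17]
 [   274    234      5      1      5]] [[319.55474027 199.4879519 ]
 [215.         185.        ]
 [289.         185.5       ]
 [241.22155689 213.79640719]
 [287.29411765 232.70588235]
 [276.         234.        ]]
((241.15000915527344, 213.9500274658203), (6.324555397033691, 26.246902465820312), 71.56504821777344) [[0.4944 0.3592 0.029 ]
 [0.5174 0.3026 0.029 ]
 [0.5033 0.2967 0.029 ]
 [0.4805 0.3531 0.029 ]]
[np.float64(0.06113040762773312), np.float64(0.015306392950099258), np.float64(0.0609351460216895), np.float64(0.015238540892917662)] [0.4988925  0.32791248 0.029     ]
[0.49970745 0.32845302 0.027695  ]
tray [[0.555  0.4376 0.018 ]
 [0.6109 0.2328 0.018 ]
 [0.4723 0.1961 0.018 ]
 [0.4193 0.3984 0.018 ]] [0.51438218 0.31619491 0.018     ]
[[0.53511311 0.249292   0.005     ]] [[0.5153042  0.29858407 0.013     ]]
```

```bash
cat >> h.py <<'E'
from scipy.spatial.transform import Rotation as Ro
def goal(yaw,grasp):
    # tool down, tool y along (cos yaw, sin yaw), grasp point at grasp
    y=np.array([np.cos(yaw),np.sin(yaw),0]); z=np.array([0,0,-1.]); x=np.cross(y,z)
    return np.c_[x,y,z], np.asarray(grasp)-0.164*z
def delta(yaw,grasp,s=None):
    s=s or ctrl.get_state(); R=Ro.from_rotvec(s["tool_rot"]).as_matrix(); Rg,p=goal(yaw,grasp)
    dl=R.T@(p-s["position"])*100; rv=Ro.from_matrix(R.T@Rg).as_rotvec()
    print("t",round(s["time"],3),"grasp pt",np.round(np.array(s["position"])+.164*R[:,2],4),"yaw deg",round(np.degrees(np.arctan2(R[1,1],R[0,1])),2),"tilt",np.round(R[:,2],3))
    print("delta cm",np.round(dl,2),"rv",np.round(rv,3),"F",np.round(s["ft_force"],1),"M",np.round(s["torque"],2),"grip",np.round(s["grip_width"],3))
E
python3 - <<'E'
from h import *
d=dict(np.load("top0.npz")); g=cv2.cvtColor(d["pixels"],cv2.COLOR_BGR2GRAY).astype(float)
x0,y0=222,200; roi=g[200:226,222:262]; w=np.clip((170-roi)/130,0,1)
yy,xx=np.mgrid[200:226,222:262]
W=onplane(d,np.c_[xx.ravel(),yy.ravel()],.029)[:,:2]; w=w.ravel(); w[w<.3]=0
c=(W*w[:,None]).sum(0)/w.sum(); C=((W-c)*w[:,None]).T@(W-c)/w.sum(); e,v=np.linalg.eigh(C); a=v[:,1]; a=a*np.sign(-a[1])
pr=(W-c)@a; k=w>.5; pe=(W-c)@v[:,0]
print("c",c,"yaw",np.degrees(np.arctan2(a[0],-a[1])),"sd-len",np.sqrt(12*e), pr[k].min(),pr[k].max())
delta(np.radians(24),[.499,.328,.12])
# gray rows of axle
for r in range(204,220,1): print(r,g[r,342:386:2].astype(int))
E
```

```text
c [0.49925707 0.32754154] yaw 21.881558895753574 sd-len [0.01519799 0.0611799 ] -0.030927678892130554 0.030088567737662872
t 0.1 grasp pt [0.29   0.5812 0.2398] yaw deg 63.48 tilt [-0.001 -0.002 -1.   ]
delta cm [-30.   -13.33  12.  ] rv [-0.002  0.001  0.689] F [ 0.1  0.  -0.4] M [0.02 0.04 0.02] grip 1.0
204 [ 43  56 135 183 185 183 172 126 107  79  84  83  83 118 177 182 181 173
 168 139  77  67]
205 [ 40  55 140 199 200 196 179 124 111 107 138 141 140 150 180 181 181 176
 173 142  70  49]
206 [ 40  54 150 218 220 216 202 134 119 137 190 194 192 191 195 192 190 187
 182 145  78  49]
207 [ 41  55 159 229 232 231 221 152 125 154 220 223 222 220 217 215 213 211
 205 165  96  51]
208 [ 44  58 164 233 237 237 229 162 129 164 231 234 233 232 231 230 228 228
 225 188 109  52]
209 [ 48  64 164 229 233 235 227 159 130 170 233 237 237 238 237 237 236 236
 235 202 117  53]
210 [ 53  70 158 216 221 223 215 146 125 167 226 231 234 235 235 236 237 238
 237 207 119  52]
211 [ 54  72 143 190 197 201 190 124 111 155 209 218 221 223 225 227 229 231
 232 200 115  52]
212 [ 57  71 128 160 164 170 160 100  89 130 180 190 195 198 203 206 210 216
 217 181 104  50]
213 [ 59  75 123 138 130 137 128  88  78 104 140 148 153 161 171 176 180 186
 188 152  84  46]
214 [ 59  77 128 134 114 115 109  90  78  72  91  98 104 115 137 141 144 149
 152 121  63  42]
215 [ 62  80 132 138 116 113 109 101  89  49  56  59  64  87 115 117 117 120
 120  93  46  39]
216 [ 59  80 135 154 135 124 121 111  96  41  40  42  49  93 121 122 114 111
 108  84  42  37]
217 [ 51  74 141 174 159 150 141 116 100  42  30  33  53 121 148 148 127 111
 110  90  56  52]
218 [ 41  70 147 186 178 174 163 119 101  55  45  55  86 153 174 172 142 114
 110 102  82  79]
219 [ 36  69 155 190 185 184 172 125 107  83  80  97 134 172 184 182 157 116
 113 110 103 103]
```

Request:
play_rows --targets "-3 -1.3 0 0 0 0 0; -5 -2.2 1 0 0 0 0; -5 -2.2 1 0 0 0 0; -5 -2.2 1 0 0 0 0; -5 -2.2 1 0 0 0 0; -4 -1.8 1 0 0 0 0; -2 -1 0 0 0 0.1 0; 0 0 0 0 0 0.15 0; 0 0 0 0 0 0.15 0; 0 0 0 0 0 0.15 0; 0 0 0 0 0 0.1 0; 0 0 0 0 0 0 0"

```text
time: 1.6
position: [0.3838, 0.472, 0.3896]
tool_rot: [-1.312, -2.586, -0.218]
ft_force: [0.5, -0.5, 0.5]
grip_width: 0.5
```

Run:
```python
from h import *
delta(np.radians(23.5),[.4995,.3275,.023])
d=grab("side"); np.savez("side1.npz",**d); cv2.imwrite("pics/side1.png",d["pixels"])
```

```text
t 1.6 grasp pt [0.3609 0.5106 0.2318] yaw deg 36.0 tilt [-0.139  0.236 -0.962]
delta cm [-23.32   0.32  14.47] rv [-0.003 -0.278  0.221] F [ 0.5 -0.5  0.5] M [-0.25 -0.21 -0.01] grip 0.5
```

View pics/side1.png

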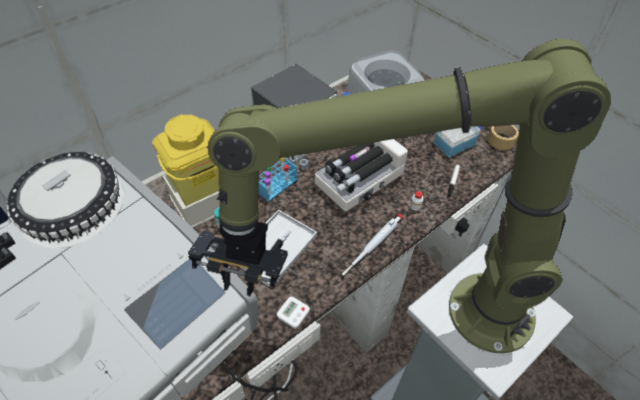

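Request:
play_rows --targets "-2 0 0 0 -0.14 0 0; -3 0 0 0 -0.14 0.05 0; -3 0 0 0 -0.05 0.1 0; -3 0 0 0 0 0.1 0; -3 0 0 0 0 0 0; -3 0 0 0 0 0 0; -3 0 0 0 0 0 0; 0 0 0 0 0 0 0; 0 0 0 0 0 0 0"

```text
time: 2.78
position: [0.3667, 0.4684, 0.3876]
tool_rot: [-1.371, -2.591, -0.318]
ft_force: [0.6, -0.7, -0.4]
grip_width: 0.499
```

Run:
```python
from h import *
delta(np.radians(23.5),[.4995,.3275,.023])
d=dict(np.load("side1.npz")); crop(d,305,125,425,215,6.6,"s_mix")
```

```text
t 2.775 grasp pt [0.3554 0.5138 0.2304] yaw deg 33.45 tilt [-0.069  0.277 -0.959]
delta cm [-23.83   1.32  14.42] rv [ 0.074 -0.28   0.186] F [ 0.6 -0.7 -0.4] M [-0.4  -0.11 -0.03] grip 0.499
```

View pics/s_mix.png

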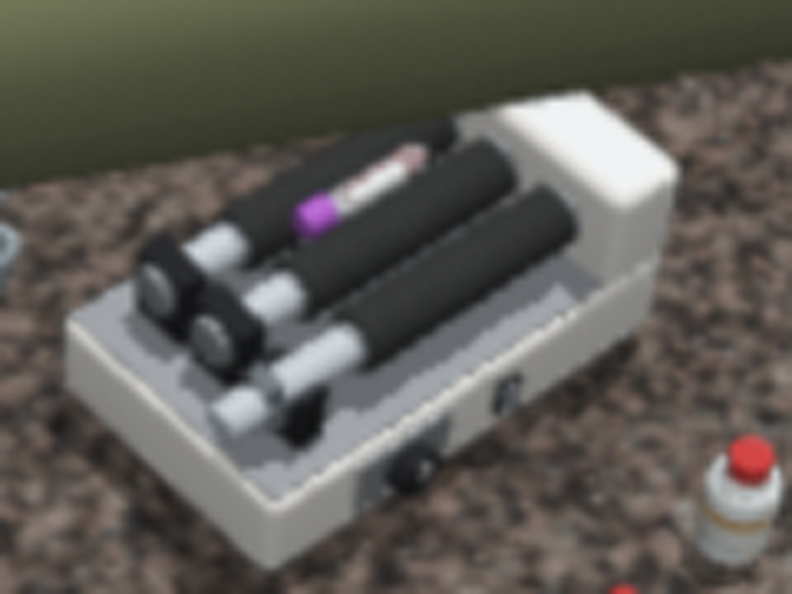

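Run:
```python
from h import *
s=ctrl.get_state(); print(np.round(s["joint_positions"],3),np.round(s["joint_torque"],2),np.round(s["qd"],3))
```

```text
[-0.901  0.152  0.024  1.706 -0.262  1.123 -0.185] [-1.280e+00 -4.036e+01 -1.230e+00 -3.208e+01 -1.530e+00 -8.300e-01
 -1.000e-02] [-0.007  0.003  0.013  0.006 -0.003 -0.01   0.014]
```

Request:
play_rows --targets "-3 0 0 0 0 0 0; 0 0 0 0 0 0 0"

```text
time: 3.02
position: [0.3704, 0.4601, 0.3852]
tool_rot: [-1.331, -2.575, -0.346]
ft_force: [0.3, -0.7, -0.5]
grip_width: 0.496
```

Run:
```python
from h import *
delta(np.radians(23.5),[.4995,.3275,.023])
s=ctrl.get_state(); print(np.round(s["joint_positions"],3),np.round(s["joint_torque"],2),np.round(s["qd"],3),s["position"])
```

```text
t 3.025 grasp pt [0.356  0.5105 0.2298] yaw deg 34.41 tilt [-0.088  0.307 -0.948]
delta cm [-23.45   1.03  13.59] rv [ 0.076 -0.316  0.205] F [ 0.3 -0.7 -0.5] M [-0.48 -0.17 -0.05] grip 0.496
[-0.878  0.144  0.027  1.725 -0.308  1.112 -0.12 ] [ -2.04 -39.93  -2.21 -31.95  -2.35  -0.89   0.16] [-0.036  0.001 -0.021 -0.016 -0.099  0.002  0.019] [0.37042543 0.46013191 0.38524506]
```

Run:
```python
from h import *
d=dict(np.load("top0.npz")); P=cloud(d)
for (x,y) in [(40,235),(80,260),(60,150),(95,150),(100,200),(108,200),(115,200),(110,260),(125,270),(135,200),(150,200),(160,200),(120,100)]: print(x,y,np.round(P[y,x],3))
d=grab("side"); np.savez("side2.npz",**d); crop(d,140,100,340,320,3.5,"s2")
d=grab("top"); np.savez("top2.npz",**d); crop(d,0,150,300,330,2.6,"t2")
```

```text
40 235 [0.406 0.648 0.229]
80 260 [0.366 0.582 0.206]
60 150 [0.558 0.621 0.261]
95 150 [0.562 0.557 0.262]
100 200 [0.473 0.542 0.246]
108 200 [0.474 0.527 0.247]
115 200 [0.474 0.514 0.247]
110 260 [0.369 0.528 0.203]
125 270 [0.352 0.496 0.205]
135 200 [0.49  0.512 0.175]
150 200 [0.507 0.515 0.1  ]
160 200 [0.52  0.519 0.037]
120 100 [0.671 0.539 0.241]
```

View pics/s2.png

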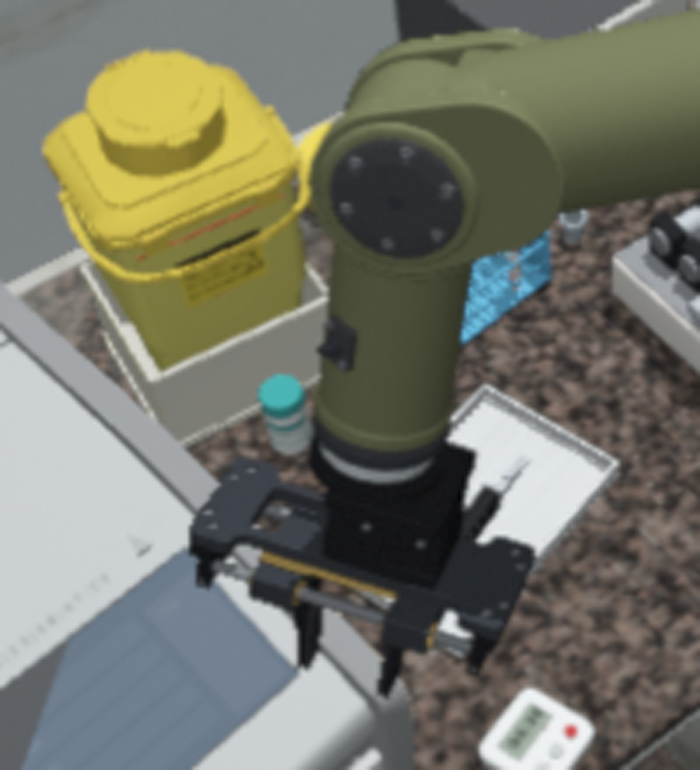

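View pics/t2.png

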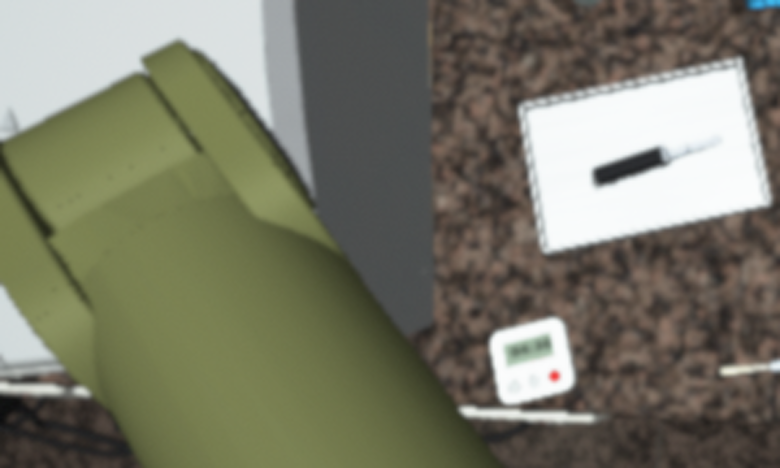

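Request:
play_rows --targets "0 0 -2 0 0 0 0; 0 0 -3 0 0 0 0; 0 0 -3 0 0 0 0; 0 0 -3 0 -0.1 0 0; 0 0 0 0 -0.1 0.05 0; 0 0 0 0 -0.1 0.05 0; 0 0 0 0 0 0 0"

```text
time: 4.0
position: [0.3955, 0.4066, 0.4852]
tool_rot: [1.614, 2.625, 0.091]
ft_force: [-0.1, -0.2, 0.8]
grip_width: 0.498
```

Run:
```python
from h import *
delta(np.radians(23.5),[.4995,.3275,.1])
```

```text
t 4.0 grasp pt [0.4086 0.4097 0.3218] yaw deg 26.86 tilt [ 0.08   0.019 -0.997]
delta cm [-11.32   3.91  22.73] rv [0.081 0.017 0.058] F [-0.1 -0.2  0.8] M [-0.06  0.14 -0.02] grip 0.498
```

Request:
play_rows --targets "-2 0.7 2 0.04 0 0.03 0; -3 1 4 0.04 0 0.03 0; -3 1 5 0 0 0 0; -3 1 5 0 0 0 0; -1 0.3 3 0 0 0 0; 0 0 1 0 0 0 0; 0 0 0 0 0 0 0"

```text
time: 4.88
position: [0.4946, 0.2907, 0.2736]
tool_rot: [1.758, 2.596, -0.04]
ft_force: [-0.1, -0.2, 1.0]
grip_width: 0.498
```

Run:
```python
from h import *
delta(np.radians(23.5),[.4995,.3275,.023])
```

```text
t 4.875 grasp pt [0.493  0.2867 0.1096] yaw deg 21.8 tilt [-0.009 -0.025 -1.   ]
delta cm [3.4  1.98 8.56] rv [-0.018  0.019 -0.03 ] F [-0.1 -0.2  1. ] M [ 0.    0.04 -0.01] grip 0.498
```

Request:
play_rows --targets "1.7 1 2 -0.01 0.01 -0.02 0; 1.7 1 2 -0.01 0.01 -0.01 0; 0 0 1.5 0 0 0 0; 0 0 0 0 0 0 0"

```text
time: 5.38
position: [0.5016, 0.331, 0.2216]
tool_rot: [1.72, 2.627, 0.016]
ft_force: [-0.2, -0.8, 0.4]
grip_width: 0.504
```

Run:
```python
from h import *
delta(np.radians(23.5),[.4995,.3275,.023])
d=grab("side"); np.savez("side3.npz",**d); crop(d,190,170,340,300,5,"s3")
```

```text
t 5.375 grasp pt [0.5028 0.3322 0.0576] yaw deg 23.59 tilt [ 0.007  0.007 -1.   ]
delta cm [-0.25 -0.37  3.46] rv [ 0.009 -0.004  0.002] F [-0.2 -0.8  0.4] M [-0.08 -0.03  0.02] grip 0.504
```

View pics/s3.png

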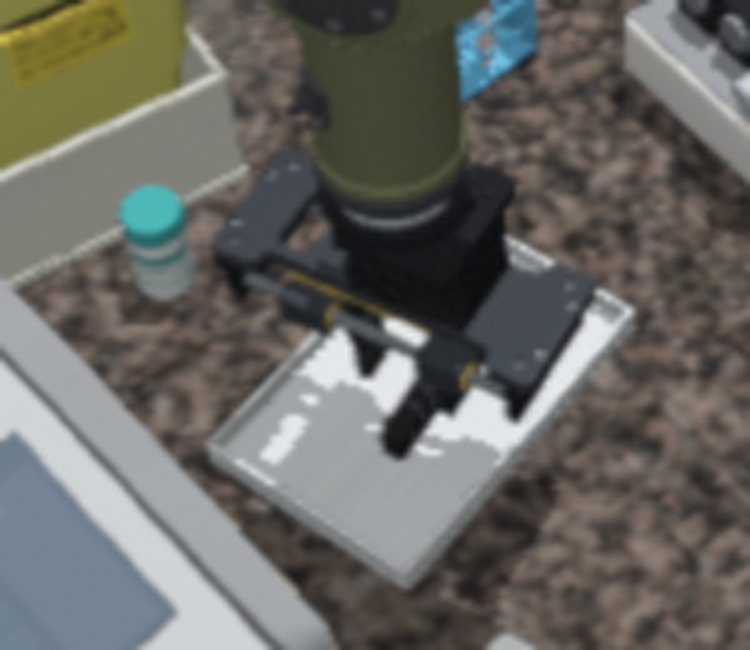

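Request:
play_rows --targets "-0.25 -0.35 1.3 0.01 0 0 0; 0 0 1.3 0 0 0 0; 0 0 0.5 0 0 0 0; 0 0 0 0 0 0 0" --newtons 30

```text
time: 5.92
position: [0.5004, 0.3264, 0.1911]
tool_rot: [-1.721, -2.625, -0.007]
ft_force: [-0.4, -0.6, -0.6]
grip_width: 0.501
```

Run:
```python
from h import *
delta(np.radians(23.5),[.4995,.3275,.023])
```

```text
t 5.925 grasp pt [0.5004 0.3273 0.0271] yaw deg 23.48 tilt [ 0.     0.005 -1.   ]
delta cm [ 0.14 -0.04  0.41] rv [ 0.002 -0.005 -0.   ] F [-0.4 -0.6 -0.6] M [-0.05  0.02 -0.  ] grip 0.501
```

Request:
play_rows --targets "0 0 0.3 0 0 0 0; 0 0 0 0 0 0 0; 0 0 0 0 0 0 -1; 0 0 0 0 0 0 -1; 0 0 0 0 0 0 -1; 0 0 0 0 0 0 -1; 0 0 0 0 0 0 -1; 0 0 0 0 0 0 -1" --newtons 40

```text
time: 6.92
position: [0.5009, 0.3268, 0.1889]
tool_rot: [-1.722, -2.625, -0.01]
ft_force: [-0.6, -0.1, -0.9]
grip_width: 0.179
```

Run:
```python
from h import *
delta(np.radians(23.5),[.4995,.3275,.023])
```

```text
t 6.925 grasp pt [0.5012 0.3279 0.0249] yaw deg 23.49 tilt [ 0.002  0.006 -1.   ]
delta cm [ 0.11 -0.1   0.19] rv [ 0.004 -0.005 -0.   ] F [-0.6 -0.1 -0.9] M [-0.    0.02  0.06] grip 0.179
```

Run:
```python
from h import *
t=dict(np.load("top0.npz")); s=dict(np.load("side1.npz"))
for d in(t,s): print("cam",-d["R"].T@d["t"])
print("top axle end", onplane(t,[[345.7,209]],.097), "roller end", onplane(t,[[340+241/5.7-.5,150+350/5.7-.5]],.1025))
print("cover L/R edges",onplane(t,[[340+605/5.7-.5,150+255/5.7-.5],[340+714/5.7-.5,150+255/5.7-.5]],.118))
print("cover F/B",onplane(t,[[340+660/5.7-.5,150+65/5.7-.5],[340+660/5.7-.5,150+447/5.7-.5]],.118))
# hypothesised points
xm,ym,yaw,h=.5520,-.0045,np.radians(.3),.002
def W(p): c,q=np.cos(yaw),np.sin(yaw); return [xm+c*p[0]-q*p[1],ym+q*p[0]+c*p[1],p[2]+h]
for ym in(-.012,-.008,-.004,0):
    print(ym)
    for n,p in dict(axend=(-.04,.128,.095),axc=(-.04,.128,.085),axbot=(-.04,.128,.075),roll=(-.04,.05,.101),cornF=(-.075,.125,.06),cornB=(.075,.125,.06),covFL=(-.075,-.083,.116)).items():
        a=proj(t,W(p))[0]; b=proj(s,W(p))[0]; print(n,"top crop",np.round((a+.5-[340,150])*5.7),"side crop",np.round((b+.5-[305,125])*6.6))
```

```text
cam [0.3386432  0.14603409 0.94832538]
cam [-0.12779489  0.70170375  1.13817416]
top axle end [[0.51022687 0.08763545 0.097     ]] roller end [[0.50912752 0.00981766 0.1025    ]]
cover L/R edges [[ 0.5497843  -0.12362493  0.118     ]
 [ 0.55197844 -0.16445261  0.118     ]]
cover F/B [[ 0.62584393 -0.14572982  0.118     ]
 [ 0.4778522  -0.14272793  0.118     ]]
-0.012
axend top crop [-38. 332.] side crop [172. 454.]
axc top crop [-39. 338.] side crop [171. 469.]
axbot top crop [-40. 342.] side crop [171. 483.]
roll top crop [168. 339.] side crop [306. 358.]
cornF top crop [-38. 437.] side crop [228. 550.]
cornB top crop [-23.  74.] side crop [ 11. 350.]
covFL top crop [531. 441.] side crop [579. 240.]
-0.008
axend top crop [-48. 332.] side crop [165. 458.]
axc top crop [-49. 337.] side crop [164. 473.]
axbot top crop [-50. 342.] side crop [164. 488.]
roll top crop [157. 339.] side crop [300. 363.]
cornF top crop [-48. 436.] side crop [221. 554.]
cornB top crop [-33.  74.] side crop [  4. 355.]
covFL top crop [520. 441.] side crop [573. 245.]
-0.004
axend top crop [-59. 331.] side crop [158. 463.]
axc top crop [-60. 336.] side crop [157. 478.]
axbot top crop [-61. 341.] side crop [157. 492.]
roll top crop [147. 338.] side crop [293. 367.]
cornF top crop [-58. 436.] side crop [214. 559.]
cornB top crop [-43.  73.] side crop [ -3. 359.]
covFL top crop [510. 440.] side crop [567. 249.]
0
axend top crop [-69. 331.] side crop [151. 467.]
axc top crop [-70. 336.] side crop [150. 482.]
axbot top crop [-71. 341.] side crop [150. 497.]
roll top crop [136. 337.] side crop [286. 371.]
cornF top crop [-68. 435.] side crop [207. 563.]
cornB top crop [-53.  73.] side crop [-10. 363.]
covFL top crop [499. 439.] side crop [561. 253.]
```

Request:
play_rows --targets "0 0 -2 0 0 0 -1; 0 0 -3 0 0 0 -1; 0 0 -4 0 0 0 -1; 0 0 -4 0 0 -0.1 -1; 0 0 -2 0 0 0 -1; 0 0 0 0 0 0.1 -1; 0 0 0 0 0 0 -1"

```text
time: 7.8
position: [0.5004, 0.3252, 0.3523]
tool_rot: [-1.721, -2.628, -0.019]
ft_force: [-0.1, 0.3, -2.8]
grip_width: 0.18
```

```bash
cat > fit.py <<'E'
from h import *
from scipy.optimize import least_squares
t=dict(np.load("top0.npz")); s=dict(np.load("side1.npz"))
T=[((-.04,.128,.095),(33.5,336)),((-.04,.05,.101),(241,350)),((0,.05,.101),(241,243)),((.075,.125,.06),(47,82)),((-.075,.125,.06),(33,437)),((.0,-.125,.116),(716,260)),((.075,-.104,.116),(660,64)),((-.075,-.104,.116),(660,449))]
S=[((-.075,.125,.06),(270,503)),((.075,.125,.06),(66,322)),((-.04,.128,.085),(222,420)),((-.075,.125,.0),(270,568)),((-.075,-.125,.116),(672,170))]
def W(q,p): xm,ym,y,h=q; c,n=np.cos(y),np.sin(y); return [xm+c*p[0]-n*p[1],ym+n*p[0]+c*p[1],p[2]+h]
def res(q,full=False):
    a=[proj(t,W(q,p))[0]-(np.array(u)/5.7+[340,150]-.5) for p,u in T]
    b=[proj(s,W(q,p))[0]-(np.array(u)/6.6+[305,125]-.5) for p,u in S]
    return (a,b) if full else np.concatenate([np.ravel(a),np.ravel(b)])
r=least_squares(res,[.552,-.04,0,.002],loss="soft_l1",f_scale=.7); J=np.linalg.inv(r.jac.T@r.jac)**.5 if 0 else np.sqrt(np.diag(np.linalg.inv(r.jac.T@r.jac)))
print(np.round(r.x,4),np.degrees(r.x[2]),"sd/px",np.round(J,4)); print(np.round(res(r.x,True)[0],1).tolist(),np.round(res(r.x,True)[1],1).tolist())
print("axle_end",np.round(W(r.x,(-.04,.128,.095)),4),"clip",W(r.x,(-.04,.102,.085)))
E
python3 fit.py
```

```text
[ 0.5504 -0.0396 -0.0033  0.0057] -0.1900637296251539 sd/px [0.0015 0.0012 0.0074 0.0043]
[[0.0, -0.1], [-0.0, -1.0], [0.4, -0.2], [-0.1, -1.0], [-0.4, 0.6], [0.4, -0.3], [-0.3, -0.0], [0.9, 0.7]] [[0.8, 1.8], [-1.1, -0.8], [-0.3, 2.0], [-0.3, 4.5], [2.8, -0.1]]
axle_end [0.5108 0.0886 0.1007] clip [np.float64(0.5106975359922864), np.float64(0.06255711519972984), np.float64(0.09070702726348887)]
```

Run:
```python
from h import *
delta(0,[.511,.205,.145])
```

```text
t 7.8 grasp pt [0.5014 0.3268 0.1883] yaw deg 23.54 tilt [ 0.006  0.01  -1.   ]
delta cm [-11.47  -3.87   4.22] rv [ 0.008 -0.009  0.411] F [-0.1  0.3 -2.8] M [-0.07  0.03 -0.02] grip 0.18
```

Request:
play_rows --targets "-1.5 -0.5 0 0 0 0 -1; -2.5 -0.8 0 0 0 0 -1; -2.5 -0.8 0.5 0 0 0 -1; -2.2 -0.7 1 0 0 0.05 -1; -1 -0.4 0.5 0 0 0.1 -1; 0 0 0 0 0 0.1 -1; 0 0 0 0 0 0.1 -1; 0 0 0 0 0 0.05 -1; 0 0 0 0 0 0 -1; 0 0 0 0 0 0 -1"

```text
time: 9.05
position: [0.5092, 0.209, 0.3265]
tool_rot: [-2.231, -2.208, -0.003]
ft_force: [-0.5, 0.2, -0.6]
grip_width: 0.178
```

Run:
```python
from h import *
delta(0,[.511,.205,.145])
for n in("side","top"):
    d=grab(n); np.savez(n+"4.npz",**d); cv2.imwrite(f"pics/{n}4.png",d["pixels"])
```

```text
t 9.05 grasp pt [0.5091 0.2096 0.1625] yaw deg -0.6 tilt [-0.001  0.004 -1.   ]
delta cm [-0.4   0.18  1.74] rv [-0.001 -0.004 -0.01 ] F [-0.5  0.2 -0.6] M [-0.05  0.05  0.  ] grip 0.178
```

View pics/side4.png

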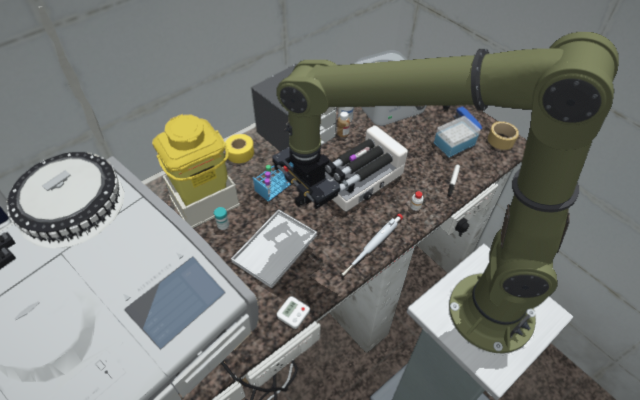

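View pics/top4.png

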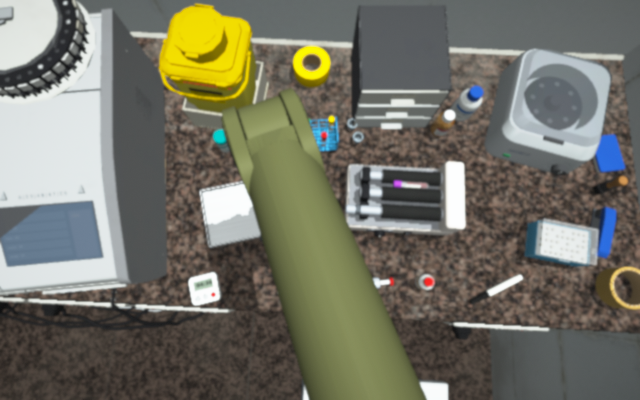

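Run:
```python
from h import *
d=dict(np.load("side4.npz")); crop(d,260,140,400,240,5.7,"s4")
d=dict(np.load("top4.npz")); crop(d,250,150,400,260,5.3,"t4")
```

```text
(no output)
```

View pics/s4.png

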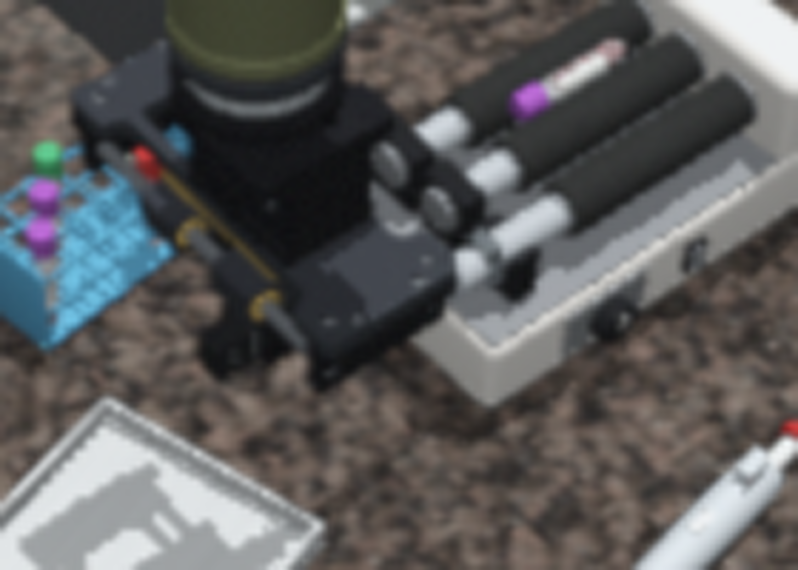

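View pics/t4.png

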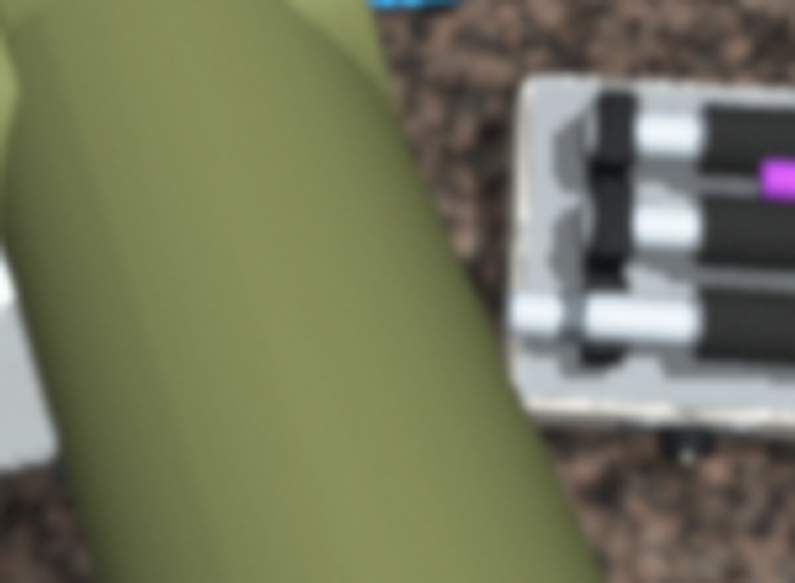

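Request:
play_rows --targets "0 0 0 0 0 0.1 -1; 0 0 0 0 0 0.17 -1; 0 0 0 0 0 0.18 -1; 0 0 0 0 0 0.18 -1; 0 0 0 0 0 0.18 -1; 0 0 0 0 0 0.12 -1; 0 0 0 0 0 0 -1; 0 0 0 0 0 0 -1"

```text
time: 10.15
position: [0.5092, 0.2094, 0.3265]
tool_rot: [-2.995, -0.937, -0.002]
ft_force: [0.0, -0.4, -0.9]
grip_width: 0.181
```

Run:
```python
from h import *
delta(0,[.511,.205,.145])
for n in("side",):
    d=grab(n); np.savez(n+"5.npz",**d); crop(d,260,130,400,230,5.7,"s5")
```

```text
t 10.15 grasp pt [0.5092 0.21   0.1625] yaw deg -55.24 tilt [-0.     0.004 -1.   ]
delta cm [-0.11  0.47  1.75] rv [-0.002 -0.004 -0.964] F [ 0.  -0.4 -0.9] M [-0.09  0.05 -0.01] grip 0.181
```

View pics/s5.png

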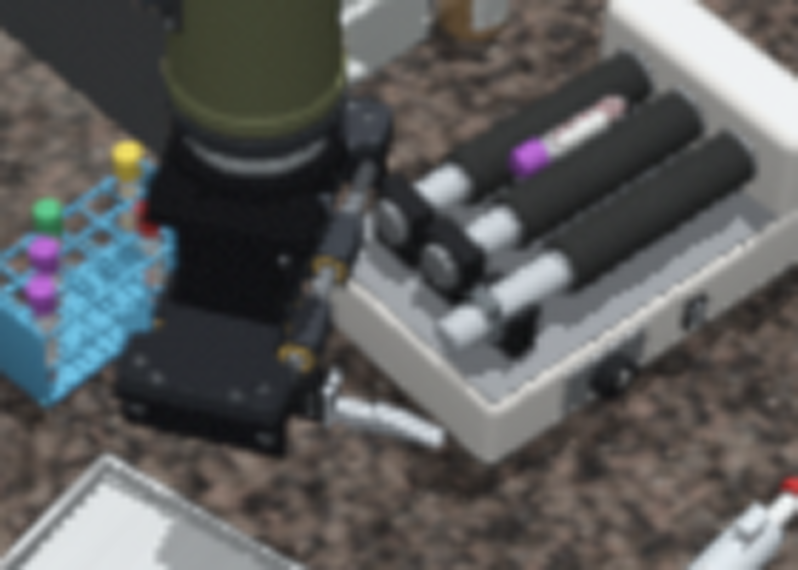

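Run:
```python
from h import *
d=dict(np.load("side5.npz")); P=cloud(d)
g=np.array([.5092,.2100,.1625]); y=np.radians(-55.24); a=np.array([np.sin(y),-np.cos(y),0])
for L in(.080,.085,.090): 
  for z in (-.022,-.020): print(L,z,np.round((proj(d,g+a*L+[0,0,z])[0]+.5-[260,130])*5.7,1), "notch edge",np.round((proj(d,g+a*(L-.05)+[0,0,z+.0095])[0]+.5-[260,130])*5.7,1),"crest",np.round((proj(d,g+a*(L-.031)+[0,0,z+.012])[0]+.5-[260,130])*5.7,1))
px=np.array([[442,438]])/5.7+[260,130]-.5
for z in(.1405,.1425,.1385): q=onplane(d,px,z)[0]; print(z,q,"along",(q-g)@a,"lat",(q-g)@[np.cos(y),np.sin(y),0])
hsv=cv2.cvtColor(d["pixels"],cv2.COLOR_BGR2GRAY)
print(hsv[200:212,318:342])
for c in [(318,200),(325,203),(330,205),(334,206),(336,206)]: 
    w=P[c[1],c[0]]-g; print(c,"along",round(w@a,4),"lat",round(w@[np.cos(y),np.sin(y),0],4),"z",round(w[2],4))
```

```text
0.08 -0.022 [423. 441.] notch edge [320.2 405.3] crest [359.5 410.7]
0.08 -0.02 [423.2 438.4] notch edge [320.2 402.6] crest [359.6 408. ]
0.085 -0.022 [433.4 443.3] notch edge [330.5 407.6] crest [369.8 413. ]
0.085 -0.02 [433.6 440.7] notch edge [330.6 404.9] crest [369.9 410.3]
0.09 -0.022 [443.8 445.6] notch edge [340.8 409.9] crest [380.2 415.3]
0.09 -0.02 [443.9 443. ] notch edge [340.9 407.2] crest [380.3 412.6]
0.1405 [0.43921016 0.15634811 0.1405    ] along 0.08808907281201873 lat 0.004173550874672354
0.1425 [0.4380735  0.15744137 0.1425    ] along 0.08839957979107582 lat 0.002627338883023778
0.1385 [0.44034681 0.15525486 0.1385    ] along 0.08777856583296176 lat 0.005719762866320862
[[100 179 196 188 173 146 115  87 106  96  72  48  38  50  72 102 122 128
  131 131 132 134 135 137]
 [111 184 201 203 202 200 194 162 186 179 144 109  84  61  54  69  99 121
  128 130 131 132 133 135]
 [111 133 155 179 189 203 203 184 197 203 200 196 181 139  94  66  68  93
  119 129 130 131 132 133]
 [114 113 118 130 135 142 154 153 162 194 203 205 205 198 176 136  97  84
  101 120 129 130 131
[... 339 characters left out ...]
 63  68  73  72  67  66  66  74  96 131 156
  176 129  69  61  91 122]
 [ 74  74  87 102 107  99  83  67  61  71  78  71  63  54  44  48  65  89
  107  84  60  54  63  89]
 [ 73  82  90  93 100 105  92  73  71  86  92  88  79  64  53  48  50  57
   60  50  41  44  51  57]
 [ 83  89  93  89  96 106  96  82  86  99 101  97  89  73  68  60  56  53
   49  43  36  41  46  48]
 [ 93  86  94 107 114 107  91  79  90 109 110 102  92  83  70  65  61  57
   57  57  46  43  46  49]]
(318, 200) along 0.0368 lat -0.0017 z -0.0057
(325, 203) along 0.0563 lat -0.002 z -0.0113
(330, 205) along 0.07 lat -0.0016 z -0.0155
(334, 206) along 0.0804 lat 0.0011 z -0.0195
(336, 206) along 0.0854 lat 0.0033 z -0.0204
```

Request:
play_rows --targets "0 0 0 0 0 -0.1 -1; 0 0 0 0 0 -0.17 -1; 0 0 0 0 0 -0.18 -1; 0 0 0 0 0 -0.18 -1; 0 0 0 0 0 -0.18 -1; 0 0 0 0 0 -0.14 -1; 0 0 0 0 0 0 -1; 0 0 0 0 0 0 -1"

```text
time: 11.2
position: [0.5092, 0.2093, 0.3265]
tool_rot: [-2.193, -2.245, -0.004]
ft_force: [0.4, 0.4, -0.5]
grip_width: 0.181
```

Run:
```python
from h import *
from scipy.optimize import least_squares
delta(0,[.511,.205,.145])
def fit(P,name,x0,R,ylo,yhi):
    q=P.reshape(-1,3); q=q[np.isfinite(q[:,2])]
    k=(abs(q[:,0]-x0)<.014)&(q[:,1]>ylo)&(q[:,1]<yhi)&(q[:,2]>.084)&(q[:,2]<.112); pts=q[k]
    def f(p): dx=(pts[:,0]-p[0]-p[1]*(pts[:,1]-.03))*1; return np.hypot(dx,pts[:,2]-p[2])-R
    s=least_squares(f,[x0,0,.087],loss='soft_l1',f_scale=.001); print(name,len(pts),np.round(s.x,4),"rms",np.sqrt(np.mean(f(s.x)**2)))
for n in("top0","side1","side5","top4"):
    P=cloud(dict(np.load(n+".npz")))
    fit(P,n+" front",.511,.016,-.115,.005); fit(P,n+" mid",.551,.016,-.115,.005); fit(P,n+" axle",.511,.010,.02,.055)
    q=P.reshape(-1,3); print("table",np.nanmedian(q[(abs(q[:,0]-.42)<.03)&(abs(q[:,1]-.1)<.05)&(q[:,2]<.02)&(q[:,2]>-.02)],0)[2])
```

```text
t 11.2 grasp pt [0.5092 0.2099 0.1625] yaw deg 1.32 tilt [-0.     0.004 -1.   ]
delta cm [-0.44  0.17  1.74] rv [-0.    -0.004  0.023] F [ 0.4  0.4 -0.5] M [-0.08  0.03  0.05] grip 0.181
top0 front 714 [0.5128 0.0068 0.0861] rms 0.001277124141111181
top0 mid 707 [0.5526 0.0042 0.0862] rms 0.0013104823702963981
top0 axle 175 [ 0.5125 -0.0197  0.0864] rms 0.0020691641040811995
table -0.0008503181602988335
side1 front 343 [0.5149 0.0023 0.0886] rms 0.0021702203736664785
side1 mid 336 [0.556  0.0095 0.0886] rms 0.002148831889234342
side1 axle 84 [ 0.5149 -0.2351  0.0882] rms 0.0030017693853495687
table 0.0010704866814171096
side5 front 340 [0.5156 0.0074 0.0885] rms 0.0022673950646798567
side5 mid 332 [0.5551 0.0035 0.0886] rms 0.0021544211205290252
side5 axle 84 [ 0.5142 -0.1635  0.0883] rms 0.0027270787650693676
table 0.0008896259510059736
top4 front 718 [0.5124 0.0037 0.086 ] rms 0.0012543389528566196
top4 mid 705 [0.5528 0.0069 0.086 ] rms 0.0012816413007306806
top4 axle 177 [ 0.5121 -0.0076  0.0865] rms 0.001970117277551189
table -0.0019162883012184754
```

Run:
```python
from h import *
s=dict(np.load("side5.npz"));t=dict(np.load("top4.npz"))
im=s["pixels"][165:205,325:365]; cv2.imwrite("pics/axs.png",cv2.resize(im,None,fx=15,fy=15,interpolation=cv2.INTER_CUBIC))
im=t["pixels"][195:225,338:388]; cv2.imwrite("pics/axt.png",cv2.resize(im,None,fx=15,fy=15,interpolation=cv2.INTER_CUBIC))
```

```text
(no output)
```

View pics/axs.png

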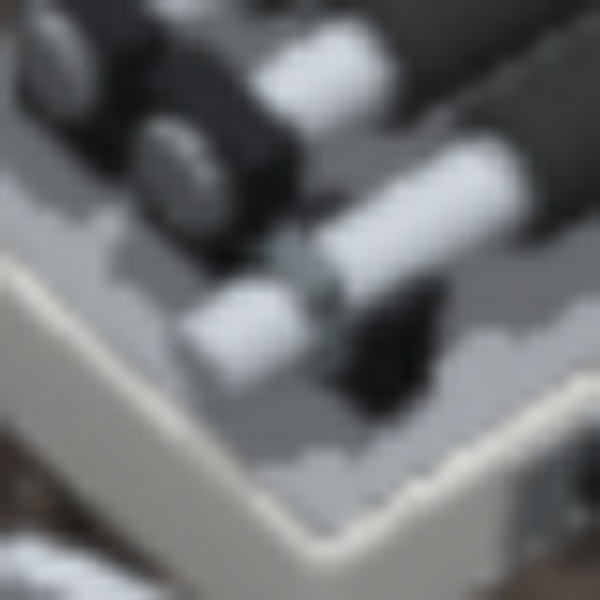

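View pics/axt.png

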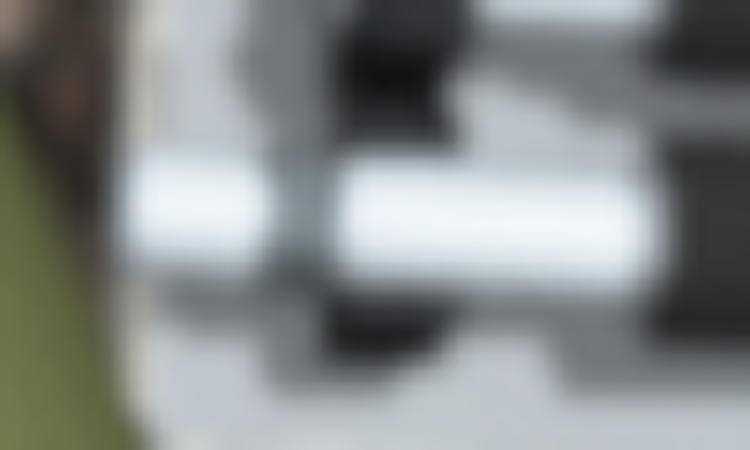

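Run:
```python
from h import *
s=dict(np.load("side5.npz"));t=dict(np.load("top4.npz"))
for z in (.0865,.0875,.0885): print(z,"side",onplane(s,[[338.6,188.3]],z)[0],"top",onplane(t,[[345.8,208.8],[338+500/15-.5,195+228/15-.5]],z))
g=cv2.cvtColor(t["pixels"],cv2.COLOR_BGR2GRAY)
for c in (348,350,352,364,370,376): print(c,g[198:222,c])
```

```text
0.0865 side [0.51726084 0.07960776 0.0865    ] top [[0.51280536 0.08671133 0.0865    ]
 [0.51375796 0.03142526 0.0865    ]]
0.0875 side [0.51664748 0.08019929 0.0875    ] top [[0.51260327 0.08678017 0.0875    ]
 [0.51355477 0.03155824 0.0875    ]]
0.0885 side [0.51603412 0.08079082 0.0885    ] top [[0.51240119 0.086849   0.0885    ]
 [0.51335158 0.03169122 0.0885    ]]
348 [186 179 179 181 183 185 193 211 227 237 240 237 225 202 170 147 142 147
 163 184 196 199 200 198]
350 [195 193 193 194 194 194 197 212 229 239 244 241 230 209 174 139 121 124
 143 168 188 196 198 198]
352 [183 182 186 191 193 194 196 208 226 238 244 242 232 212 180 145 122 120
 132 159 185 196 197 197]
364 [ 29  20  20  29  43  57  91 149 205 232 241 244 239 227 202 157 104  63
  45  36  58 104 150 178]
370 [109 126 154 179 189 189 188 192 207 227 238 244 243 233 215 182 146 122
 128 157 184 195 196 196]
376 [119 118 119 126 144 168 184 187 197 220 235 243 245 238 225 197 158 127
 118 118 119 125 137 162]
```

Run:
```python
from h import *
d=dict(np.load("side5.npz")); P=cloud(d); gr=cv2.cvtColor(d["pixels"],cv2.COLOR_BGR2GRAY)
g=np.array([.5092,.2100,.1625]); y=np.radians(-55.24); a=np.array([np.sin(y),-np.cos(y),0]); l=np.array([np.cos(y),np.sin(y),0])
L=.087
for c in range(319,337):
    rows=np.arange(196,210); w=np.clip((gr[rows,c].astype(float)-130)/70,0,1)
    v=(w*rows).sum()/w.sum(); 
    # predicted centre of top face at this column
    best=None
    al=np.linspace(.03,L,300); th=np.where(L-al<30e-3,.002+(L-al)/3,np.where(L-al<.032,.012,.0095))
    pr=proj(d,g+a*al[:,None]+np.c_[0*al,0*al,-.022+th]); k=np.argmin(abs(pr[:,0]-c))
    print(c,round(v,2),"pred",round(pr[k,1],2),"n",round(w.sum(),1),"al",round(al[k],3), end=" | ")
    if c%3==0: print()
# px per mm lat
p0=proj(d,g+a*.07+[0,0,-.014]);print(proj(d,g+a*.07+[0,0,-.014]+l*.004)-p0)
```

```text
319 200.32 pred 201.34 n 1.6 al 0.039 | 320 200.75 pred 201.57 n 2.3 al 0.042 | 321 200.95 pred 201.78 n 2.5 al 0.045 | 
322 201.15 pred 202.01 n 2.5 al 0.048 | 323 201.46 pred 202.23 n 2.4 al 0.05 | 324 201.75 pred 202.46 n 2.3 al 0.053 | 
325 201.92 pred 202.09 n 1.6 al 0.056 | 326 201.85 pred 202.42 n 2.2 al 0.058 | 327 202.17 pred 202.87 n 2.7 al 0.061 | 
328 202.55 pred 203.3 n 2.5 al 0.064 | 329 202.91 pred 203.76 n 2.6 al 0.067 | 330 203.24 pred 204.18 n 2.9 al 0.069 | 
331 203.77 pred 204.64 n 2.7 al 0.072 | 332 204.23 pred 205.06 n 2.8 al 0.075 | 333 204.72 pred 205.52 n 2.6 al 0.078 | 
334 204.94 pred 205.97 n 2.7 al 0.081 | 335 205.23 pred 206.4 n 2.6 al 0.083 | 336 205.33 pred 206.85 n 2.7 al 0.086 | 
[[ 0.38203613 -1.13240826]]
```

Run:
```python
from h import *
delta(-.005,[.513,.165,.128])
```

```text
t 11.2 grasp pt [0.5092 0.2099 0.1625] yaw deg 1.32 tilt [-0.     0.004 -1.   ]
delta cm [-4.45  0.28  3.43] rv [-0.    -0.004  0.028] F [ 0.4  0.4 -0.5] M [-0.08  0.03  0.05] grip 0.181
```

Request:
play_rows --targets "-1 0.1 1 0 -0.002 0.014 -1; -1 0.1 1 0 -0.002 0.014 -1; -1 0.1 0.8 0 0 0 -1; -0.8 0 0.4 0 0 0 -1; 0 0 0 0 0 0 -1; 0 0 0 0 0 0 -1"

```text
time: 11.95
position: [0.5124, 0.1675, 0.2914]
tool_rot: [-2.234, -2.209, 0.003]
ft_force: [0.5, -0.2, 0.5]
grip_width: 0.182
```

Run:
```python
from h import *
delta(-.005,[.513,.165,.1195])
for n in("side","top"):
    d=grab(n); np.savez(n+"6.npz",**d)
    (crop(d,260,130,400,230,5.7,"s6") if n=="side" else crop(d,320,170,420,240,7.5,"t6"))
```

```text
t 11.95 grasp pt [0.5121 0.1673 0.1274] yaw deg -0.64 tilt [-0.002 -0.001 -1.   ]
delta cm [-0.24  0.06  0.79] rv [-0.002  0.001 -0.006] F [ 0.5 -0.2  0.5] M [-0.04  0.02  0.04] grip 0.182
```

View pics/s6.png

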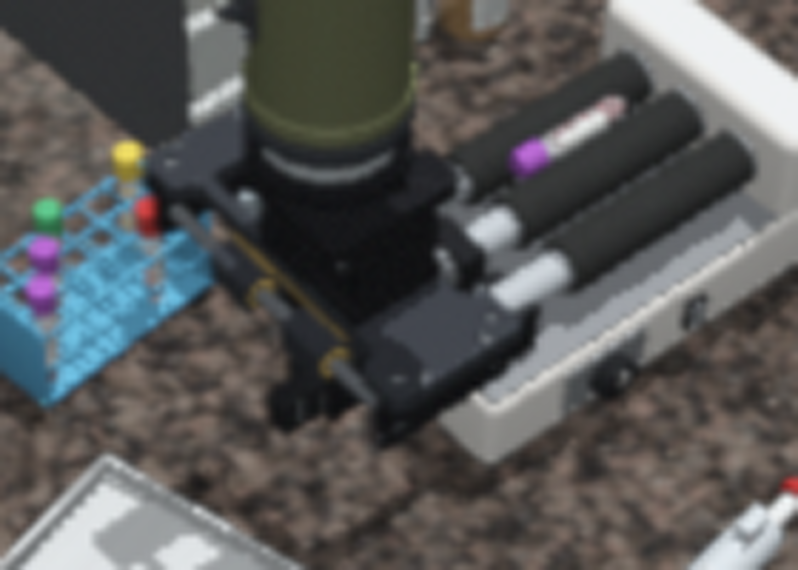

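View pics/t6.png

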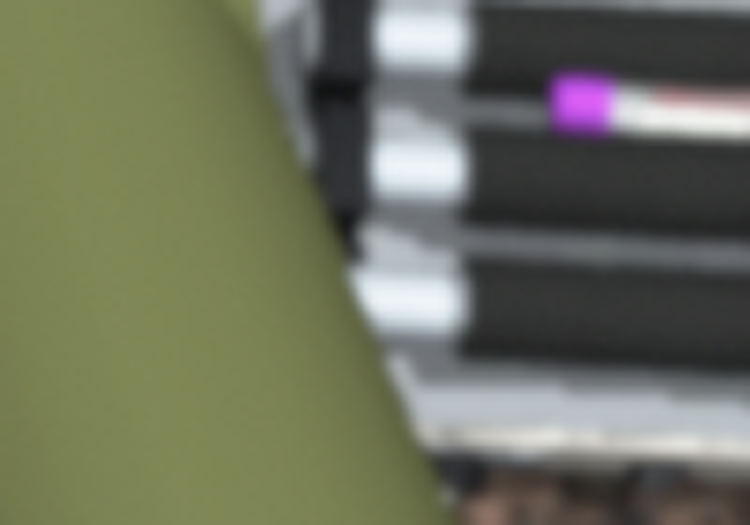

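Request:
play_rows --targets "-0.2 0.06 0.3 0 0 -0.005 -1; 0 0 0.25 0 0 0 -1; 0 0 0 0 0 0 -1; 0 0 0.1 0 0 0 -1; 0 0 0 0 0 0 -1"

```text
time: 12.68
position: [0.5131, 0.1663, 0.2849]
tool_rot: [-2.226, -2.217, 0.001]
ft_force: [-0.3, -0.1, -0.4]
grip_width: 0.181
```

Run:
```python
from h import *
delta(-.005,[.513,.165,.1195])
```

```text
t 12.675 grasp pt [0.5129 0.1662 0.1209] yaw deg -0.23 tilt [-0.001 -0.001 -1.   ]
delta cm [-0.13 -0.01  0.14] rv [-0.001  0.001  0.001] F [-0.3 -0.1 -0.4] M [-0.05  0.09  0.06] grip 0.181
```

Request:
play_rows --targets "0 0 0.1 0 0 0 -1; 0 0 0 0 0 0 -1"

```text
time: 12.92
position: [0.5131, 0.1664, 0.2839]
tool_rot: [-2.226, -2.217, 0.001]
ft_force: [0.2, 0.2, -1.2]
grip_width: 0.181
```

Request:
play_rows --targets "0 0 0.1 0 0 0 -1; 0 0 0 0 0 0 -1"

```text
time: 13.18
position: [0.5131, 0.1664, 0.2829]
tool_rot: [-2.226, -2.217, 0.001]
ft_force: [0.6, -0.1, -1.0]
grip_width: 0.182
```

Request:
play_rows --targets "0 0 0.1 0 0 0 -1; 0 0 0 0 0 0 -1"

```text
time: 13.42
position: [0.5133, 0.1665, 0.2824]
tool_rot: [2.226, 2.217, -0.0]
ft_force: [-0.6, 0.2, 1.6]
grip_width: 0.182
```

Request:
play_rows --targets "0 0 0.1 0 0 0 -1; 0 0 0 0 0 0 -1"

```text
time: 13.68
position: [0.5134, 0.1665, 0.2821]
tool_rot: [2.226, 2.217, 0.0]
ft_force: [-0.9, -0.2, 2.4]
grip_width: 0.181
```

Request:
play_rows --targets "0 0 0.1 0 0 0 -1; 0 0 0 0 0 0 -1"

```text
time: 13.92
position: [0.5136, 0.1665, 0.2817]
tool_rot: [2.225, 2.216, 0.001]
ft_force: [-0.9, -0.7, 4.2]
grip_width: 0.182
```

Request:
play_rows --targets "-0.3 0 0.02 0 0 0 -1; -0.3 0 0.02 0 0 0 -1; -0.3 0 0.02 0 0 0 -1; 0 0 0 0 0 0 -1"

```text
time: 14.42
position: [0.5143, 0.158, 0.2821]
tool_rot: [2.223, 2.217, 0.008]
ft_force: [-0.5, 0.2, 4.1]
grip_width: 0.179
```

Run:
```python
from h import *
delta(-.005,[.513,.165,.1195])
```

```text
t 14.425 grasp pt [0.5151 0.1584 0.1181] yaw deg -0.16 tilt [ 0.005  0.002 -1.   ]
delta cm [ 0.7  -0.13 -0.14] rv [ 0.005 -0.002  0.002] F [-0.5  0.2  4.1] M [-0.34  0.13  0.05] grip 0.179
```

Request:
play_rows --targets "-0.15 -0.15 0 0.005 0 0 -1; -0.15 -0.05 0 0 0 0 -1; 0 0 0 0 0 0 -1"

```text
time: 14.8
position: [0.5124, 0.1548, 0.2821]
tool_rot: [-2.223, -2.217, -0.003]
ft_force: [0.6, 0.2, 4.5]
grip_width: 0.181
```

Run:
```python
from h import *
delta(-.005,[.513,.148,.1180])
```

```text
t 14.8 grasp pt [0.5125 0.1552 0.1181] yaw deg -0.15 tilt [ 0.     0.002 -1.   ]
delta cm [-0.68  0.06  0.01] rv [ 0.    -0.002  0.002] F [0.6 0.2 4.5] M [-0.2  -0.02  0.03] grip 0.181
```

Request:
play_rows --targets "-0.2 0.03 0 0 0 0 -1; -0.2 0.03 0 0 0 0 -1; 0 0 0 0 0 0 -1"

```text
time: 15.18
position: [0.513, 0.1507, 0.2822]
tool_rot: [-2.223, -2.217, -0.003]
ft_force: [-0.6, 0.3, 4.8]
grip_width: 0.179
```

Request:
play_rows --targets "-0.2 0 0 0 0 0 -1; -0.2 0 0 0 0 0 -1; 0 0 0 0 0 0 -1"

```text
time: 15.55
position: [0.5129, 0.1473, 0.2824]
tool_rot: [-2.222, -2.217, -0.005]
ft_force: [-0.3, 1.2, 3.9]
grip_width: 0.183
```

Request:
play_rows --targets "-0.2 0 0 0 0 0 -1; -0.2 0 0 0 0 0 -1; 0 0 0 0 0 0 -1"

```text
time: 15.92
position: [0.5129, 0.1442, 0.2826]
tool_rot: [-2.22, -2.217, -0.008]
ft_force: [0.7, 2.5, 4.2]
grip_width: 0.181
```

Run:
```python
from h import *
delta(-.005,[.513,.108,.1180])
d=grab("side"); np.savez("side7.npz",**d); crop(d,260,130,400,230,5.7,"s7")
```

```text
t 15.925 grasp pt [0.513  0.1452 0.1186] yaw deg -0.07 tilt [ 0.001  0.006 -1.   ]
delta cm [-3.62  0.02  0.03] rv [ 0.001 -0.006  0.004] F [0.7 2.5 4.2] M [ 0.23  0.06 -0.04] grip 0.181
```

View pics/s7.png

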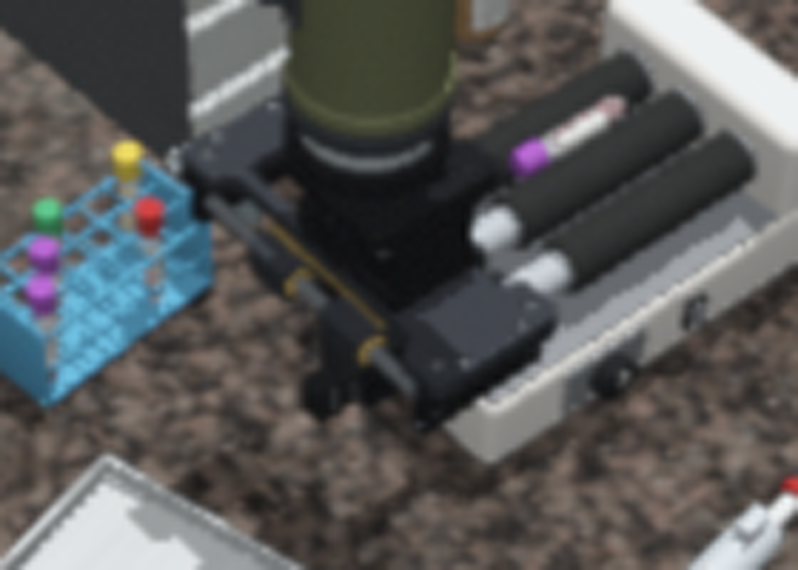

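Request:
play_rows --targets "-0.3 0 0 0 -0.006 0 -1; -0.3 0 0.02 0 -0.003 0 -1; 0 0 0 0 0 0 -1"

```text
time: 16.35
position: [0.5125, 0.1405, 0.2823]
tool_rot: [2.221, 2.222, 0.002]
ft_force: [0.7, 2.0, 3.6]
grip_width: 0.182
```

Run:
```python
from h import *
delta(-.005,[.513,.108,.1180])
```

```text
t 16.35 grasp pt [0.5128 0.1406 0.1183] yaw deg 0.02 tilt [ 0.001  0.001 -1.   ]
delta cm [-3.25  0.04  0.03] rv [ 0.001 -0.001  0.005] F [0.7 2.  3.6] M [0.14 0.02 0.02] grip 0.182
```

Request:
play_rows --targets "-0.3 0.02 0.02 0 -0.002 0.003 -1; -0.3 0 0.02 0 -0.002 0 -1; -0.3 0 0.02 0 -0.002 0 -1; 0 0 0 0 0 0 -1"

```text
time: 16.85
position: [0.5124, 0.1359, 0.2825]
tool_rot: [-2.221, -2.221, -0.006]
ft_force: [-0.2, 1.4, 4.7]
grip_width: 0.181
```

Run:
```python
from h import *
delta(-.005,[.513,.108,.1180])
```

```text
t 16.85 grasp pt [0.5128 0.1364 0.1185] yaw deg 0.01 tilt [ 0.002  0.003 -1.   ]
delta cm [-2.79  0.06  0.04] rv [ 0.002 -0.003  0.005] F [-0.2  1.4  4.7] M [ 0.11 -0.03  0.06] grip 0.181
```

Request:
play_rows --targets "-0.4 0.03 0 0.002 -0.004 0.004 -1; -0.4 0.02 0.02 0 -0.003 0 -1; -0.4 0 0.02 0 -0.003 0 -1; 0 0 0 0 0 0 -1"

```text
time: 17.35
position: [0.5129, 0.1239, 0.2822]
tool_rot: [2.223, 2.213, -0.007]
ft_force: [0.4, 2.1, 5.2]
grip_width: 0.183
```

Run:
```python
from h import *
delta(-.005,[.513,.108,.1180])
```

```text
t 17.35 grasp pt [0.513  0.1228 0.1182] yaw deg -0.24 tilt [ 0.    -0.006 -1.   ]
delta cm [-1.59  0.01  0.03] rv [0.    0.006 0.001] F [0.4 2.1 5.2] M [0.3  0.06 0.02] grip 0.183
```

Request:
play_rows --targets "-0.3 0 0 0 0.003 0 -1; -0.3 0 0.02 0 0 0 -1; 0 0 0 0 0 0 -1"

```text
time: 17.73
position: [0.5132, 0.1174, 0.2825]
tool_rot: [2.225, 2.214, -0.002]
ft_force: [-0.0, 2.4, 4.8]
grip_width: 0.181
```

Run:
```python
from h import *
delta(-.005,[.513,.108,.1180])
d=grab("side"); np.savez("side8.npz",**d); crop(d,260,130,400,230,5.7,"s8")
d=grab("top"); np.savez("top8.npz",**d); crop(d,320,170,420,240,7.5,"t8")
```

```text
t 17.725 grasp pt [0.5133 0.1169 0.1185] yaw deg -0.27 tilt [ 0.001 -0.003 -1.   ]
delta cm [-0.94 -0.01  0.05] rv [0.001 0.003 0.   ] F [-0.   2.4  4.8] M [ 0.31  0.02 -0.05] grip 0.181
```

View pics/s8.png

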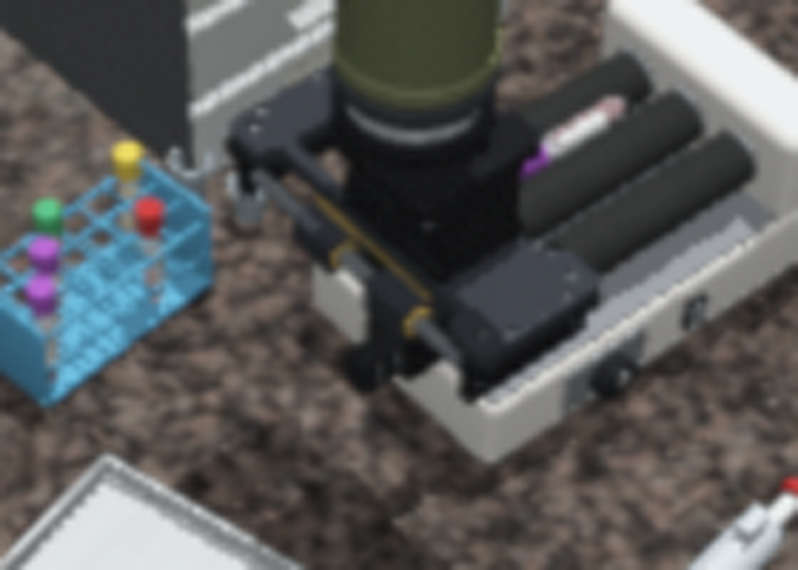

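View pics/t8.png

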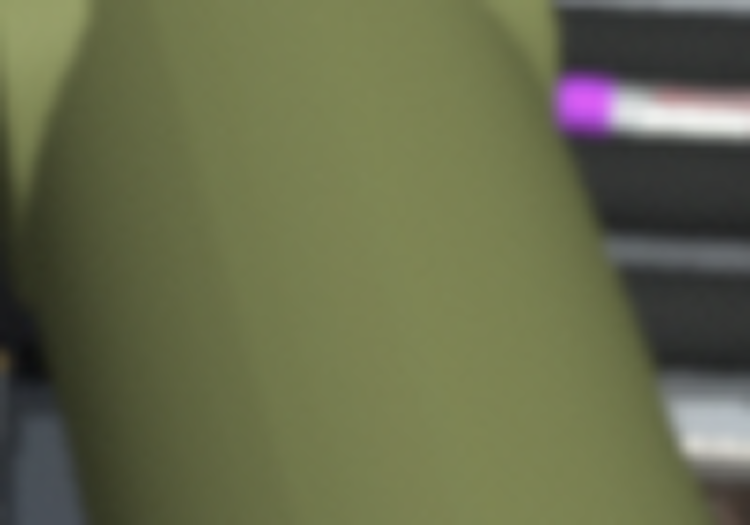

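Request:
play_rows --targets "-0.25 0 0 0 0 0 -1; -0.25 0 0 0 0 0 -1; 0 0 0 0 0 0 -1"

```text
time: 18.2
position: [0.5132, 0.1123, 0.2825]
tool_rot: [2.225, 2.215, -0.002]
ft_force: [-0.2, 3.6, 4.9]
grip_width: 0.18
```

Request:
play_rows --targets "-0.15 0 0 0 0 0 -1; -0.1 0 0 0 0 0 -1; 0 0 0 0 0 0 -1"

```text
time: 18.58
position: [0.5132, 0.1099, 0.2826]
tool_rot: [2.224, 2.215, -0.001]
ft_force: [-0.1, 2.4, 4.7]
grip_width: 0.177
```

Request:
play_rows --targets "-0.15 0 0 0 0 0 -1; -0.1 0 0 0 0 0 -1; 0 0 0 0 0 0 -1"

```text
time: 18.95
position: [0.5132, 0.1075, 0.2826]
tool_rot: [2.224, 2.215, -0.001]
ft_force: [-0.7, 2.6, 4.3]
grip_width: 0.183
```

Run:
```python
from h import *
delta(-.005,[.513,.108,.1180])
```

```text
t 18.95 grasp pt [0.5134 0.1071 0.1186] yaw deg -0.23 tilt [ 0.001 -0.002 -1.   ]
delta cm [ 0.05 -0.02  0.06] rv [0.001 0.002 0.001] F [-0.7  2.6  4.3] M [ 0.48  0.03 -0.  ] grip 0.183
```

Request:
play_rows --targets "0 0 -0.1 0 0 0 -1; 0 0 -0.2 0 0 0 -1; 0 0 -0.2 0 0 0 -1; 0 0 0 0 0 0 -1"

```text
time: 19.45
position: [0.5116, 0.1045, 0.2846]
tool_rot: [2.227, 2.213, -0.015]
ft_force: [0.0, 0.1, -0.3]
grip_width: 0.179
```

Run:
```python
from h import *
delta(-.005,[.513,.108,.1180])
```

```text
t 19.45 grasp pt [0.5106 0.1032 0.1206] yaw deg -0.36 tilt [-0.006 -0.008 -1.   ]
delta cm [0.36 0.14 0.26] rv [-0.006  0.008 -0.001] F [ 0.   0.1 -0.3] M [-0.    0.06 -0.03] grip 0.179
```

Request:
play_rows --targets "0.2 0.1 -0.3 -0.005 0.006 0 -1; 0 0 -0.5 0 0 0 -1; 0 0 -0.5 0 0 0 -1; 0 0 -0.6 0 0 0 -1; 0 0 -0.6 0 0 0 -1; 0 0 -0.6 0 0 0 -1; 0 0 -0.4 0 0 0 -1; 0 0 0 0 0 0 -1"

```text
time: 20.45
position: [0.5127, 0.1065, 0.3224]
tool_rot: [2.228, 2.213, -0.002]
ft_force: [0.6, 0.2, -1.5]
grip_width: 0.183
```

Run:
```python
from h import *
delta(0,[.513,.108,.1180])
d=grab("side"); np.savez("side9.npz",**d); crop(d,260,110,400,210,5.7,"s9")
```

```text
t 20.45 grasp pt [0.5127 0.1062 0.1584] yaw deg -0.37 tilt [ 0.    -0.002 -1.   ]
delta cm [0.16 0.03 4.04] rv [ 0.     0.002 -0.006] F [ 0.6  0.2 -1.5] M [-0.08  0.08  0.02] grip 0.183
```

View pics/s9.png

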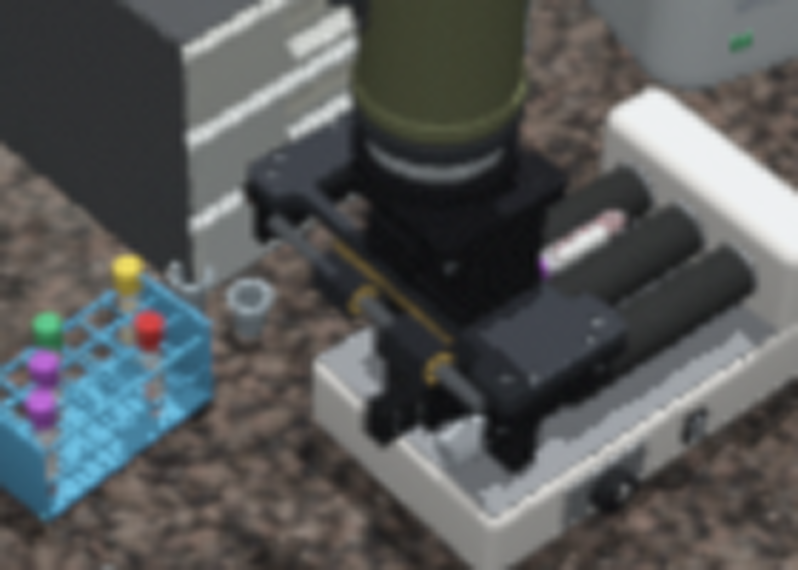

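Request:
play_rows --targets "0.2 0 -0.1 0 0 0 -1; 0.5 0 -0.2 0 0.002 0 -1; 0.8 0 -0.2 0 0 0 -1; 1 0 -0.1 0 0 0 -1; 1.2 0 0 0 0 0 -1; 1.2 0 0 0 0 0 -1; 1.2 0 0 0 0 0 -1; 1.2 0 0 0 0 0 -1; 1 0 0 0 0 0 -1; 0.8 0 0 0 0 0 -1; 0.5 0 0 0 0 0 -1; 0.3 0 0 0 0 0 -1; 0.1 0 0 0 0 0 -1; 0 0 0 0 0 0 -1"

```text
time: 22.25
position: [0.5128, 0.2144, 0.3275]
tool_rot: [-2.226, -2.215, 0.002]
ft_force: [0.6, -0.5, -1.8]
grip_width: 0.181
```

Run:
```python
from h import *
delta(0,[.513,.21,.165])
d=grab("top"); np.savez("top10.npz",**d); crop(d,320,150,440,240,6.5,"t10")
d=grab("side"); np.savez("side10.npz",**d); crop(d,260,110,400,210,5.7,"s10")
```

```text
t 22.25 grasp pt [0.5125 0.2143 0.1635] yaw deg -0.3 tilt [-0.002 -0.    -1.   ]
delta cm [-0.44  0.02 -0.15] rv [-0.002  0.    -0.005] F [ 0.6 -0.5 -1.8] M [-0.07  0.01  0.  ] grip 0.181
```

View pics/t10.png

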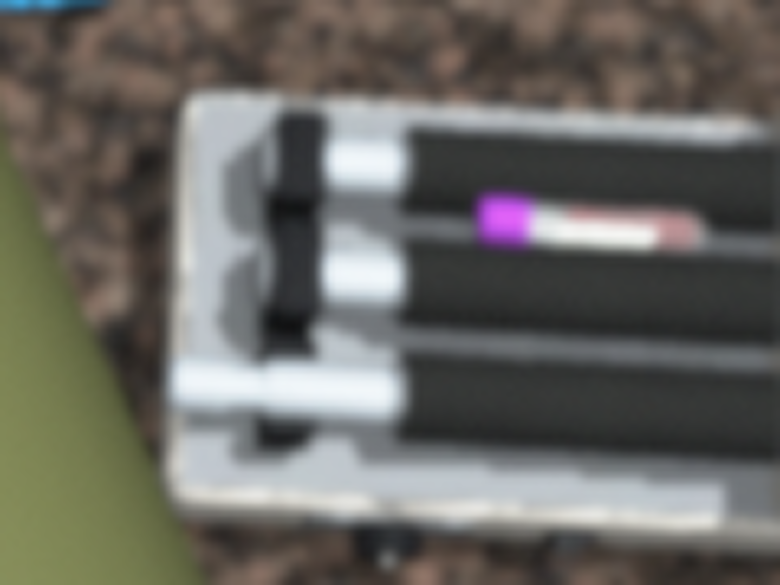

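View pics/s10.png

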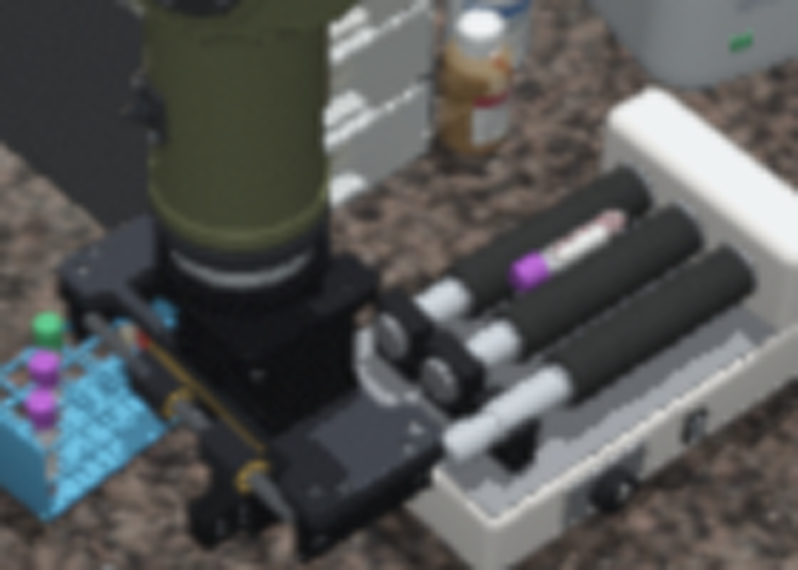

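Request:
play_rows --targets "0.3 0 0 0 0 -0.01 -1; 0.6 0 0 0 0 -0.02 -1; 0.9 0 0 0 0 -0.02 -1; 1.2 0 0 0 0 -0.02 -1; 1.3 0 0 0 0 -0.02 -1; 1.3 0 0 0 0 -0.02 -1; 1.3 0 0 0 0 -0.02 -1; 1.3 0 0 0 0 -0.02 -1; 1.2 0 0 0 0 -0.02 -1; 0.9 0 0 0 0 -0.02 -1; 0.6 0 0 0 0 -0.02 -1; 0.4 0 0 0 0 -0.02 -1; 0.2 0 0 0 0 -0.01 -1; 0 0 0 0 0 0 -1"

```text
time: 24.1
position: [0.4996, 0.3371, 0.3274]
tool_rot: [-1.923, -2.482, 0.002]
ft_force: [-0.1, -0.7, -0.3]
grip_width: 0.179
```

Run:
```python
from h import *
delta(.26,[.507,.335,.055])
d=grab("side"); np.savez("side11.npz",**d); crop(d,200,140,340,240,5.7,"s11")
```

```text
t 24.1 grasp pt [0.4993 0.3371 0.1634] yaw deg 14.47 tilt [-0.002 -0.    -1.   ]
delta cm [-0.39  0.68 10.83] rv [-0.002 -0.    -0.007] F [-0.1 -0.7 -0.3] M [-0.03  0.07  0.03] grip 0.179
```

View pics/s11.png

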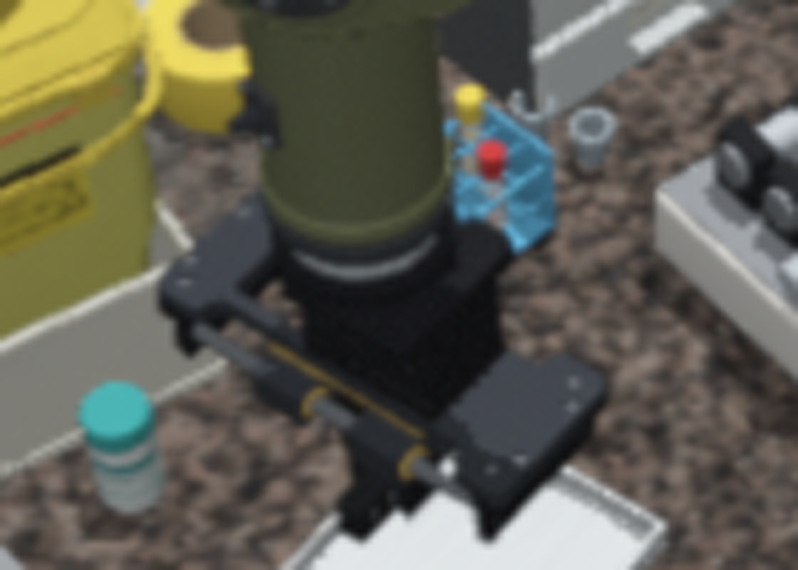

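Request:
play_rows --targets "-0.1 0.2 0.3 0 0 -0.003 -1; -0.1 0.3 0.6 0 0 -0.003 -1; -0.1 0.2 0.9 0 0 0 -1; -0.1 0 1.1 0 0 0 -1; 0 0 1.2 0 0 0 -1; 0 0 1.2 0 0 0 -1; 0 0 1.2 0 0 0 -1; 0 0 1.2 0 0 0 -1; 0 0 1 0 0 0 -1; 0 0 0.8 0 0 0 -1; 0 0 0.6 0 0 0 -1; 0 0 0.4 0 0 0 -1; 0 0 0.2 0 0 0 -1; 0 0 0 0 0 0 -1"

```text
time: 25.9
position: [0.5079, 0.3337, 0.212]
tool_rot: [-1.917, -2.487, 0.005]
ft_force: [0.2, 0.0, -1.6]
grip_width: 0.18
```

Run:
```python
from h import *
delta(.26,[.507,.335,.0255])
d=grab("side"); np.savez("side12.npz",**d); crop(d,200,160,340,260,5.7,"s12")
d=grab("top"); np.savez("top12.npz",**d); crop(d,200,160,320,250,6.5,"t12")
```

```text
t 25.9 grasp pt [0.5074 0.3335 0.048 ] yaw deg 14.75 tilt [-0.003 -0.001 -1.   ]
delta cm [ 0.15 -0.05  2.25] rv [-0.003  0.001 -0.003] F [ 0.2  0.  -1.6] M [-0.02 -0.   -0.  ] grip 0.18
```

View pics/s12.png

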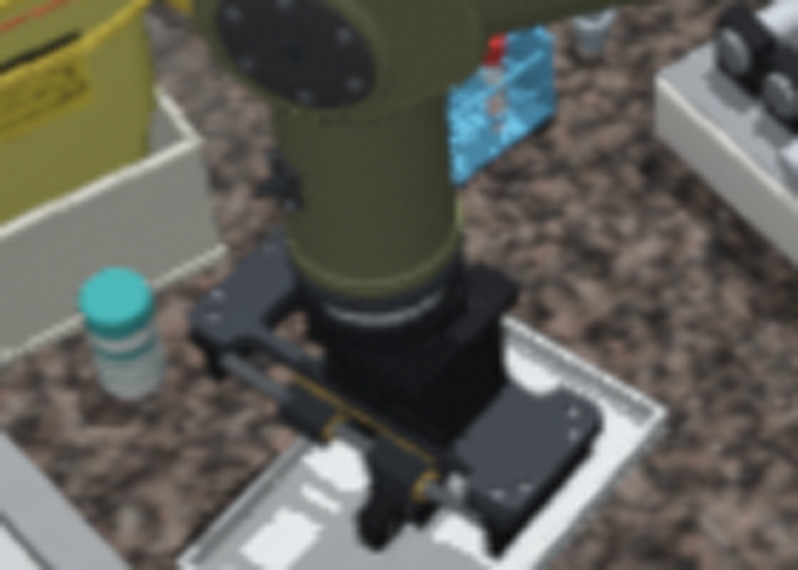

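View pics/t12.png

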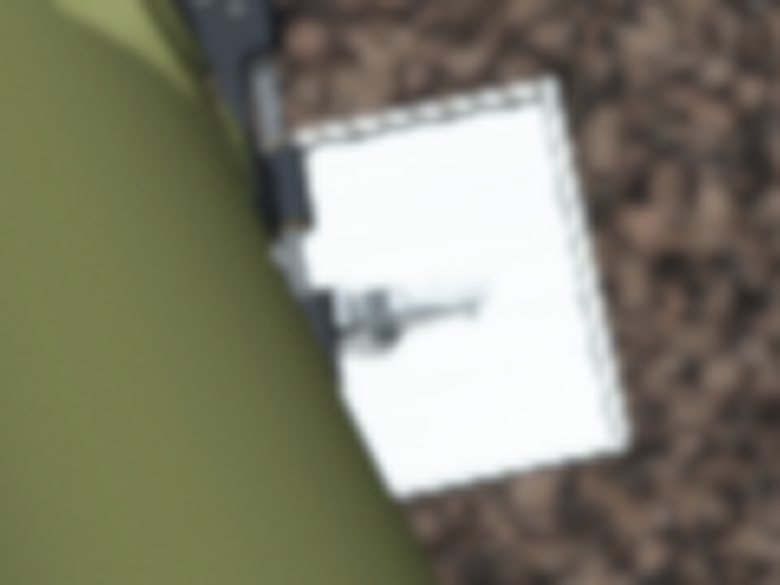

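Request:
play_rows --targets "0.1 0 0.3 -0.002 0 0 -1; 0 0 0.4 0 0 0 -1; 0 0 0.4 0 0 0 -1; 0 0 0.4 0 0 0 -1; 0 0 0.3 0 0 0 -1; 0 0 0.15 0 0 0 -1; 0 0 0 0 0 0 -1; 0 0 0 0 0 0 -1"

```text
time: 27.0
position: [0.5079, 0.3348, 0.1917]
tool_rot: [1.918, 2.488, -0.0]
ft_force: [0.1, -0.3, -1.4]
grip_width: 0.179
```

Run:
```python
from h import *
delta(.26,[.507,.335,.0250])
d=grab("top"); np.savez("top13.npz",**d); crop(d,200,160,320,250,6.5,"t13")
```

```text
t 27.0 grasp pt [0.5079 0.3348 0.0277] yaw deg 14.74 tilt [-0. -0. -1.]
delta cm [ 0.04 -0.08  0.27] rv [-0.     0.    -0.003] F [ 0.1 -0.3 -1.4] M [-0.01  0.05 -0.  ] grip 0.179
```

View pics/t13.png

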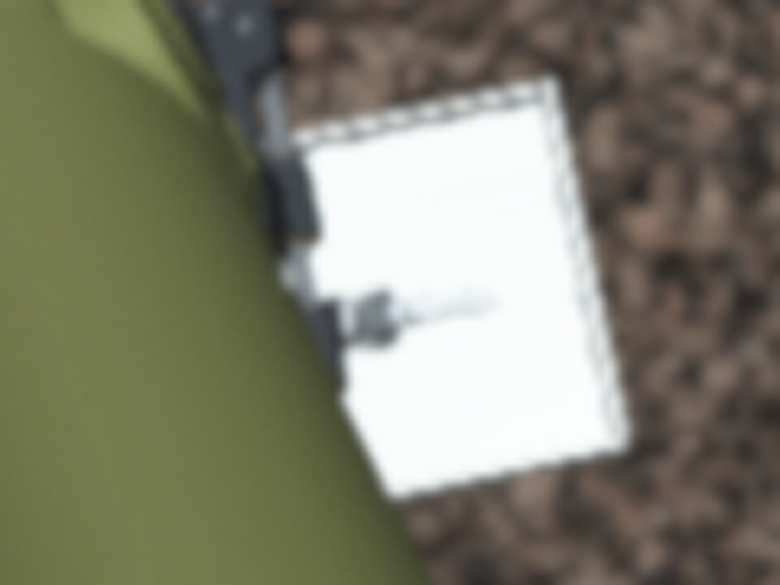

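Request:
play_rows --targets "0 0 0.15 0 0 0 -1; 0 0 0.05 0 0 0 -1; 0 0 0 0 0 0 -1"

```text
time: 27.42
position: [0.508, 0.3349, 0.1898]
tool_rot: [1.918, 2.488, 0.001]
ft_force: [0.3, 0.2, -1.2]
grip_width: 0.178
```

Request:
play_rows --targets "0 0 0.1 0 0 0 -1; 0 0 0 0 0 0 -1"

```text
time: 27.68
position: [0.508, 0.335, 0.1891]
tool_rot: [1.918, 2.488, 0.001]
ft_force: [-0.1, -0.7, 0.1]
grip_width: 0.179
```

Contact is just starting at the pickup height (z 0.189), so I'll release now.

Request:
play_rows --targets "0 0 0.05 0 0 0 -1; 0 0 0 0 0 0 -0.5; 0 0 0 0 0 0 -0.35; 0 0 0 0 0 0 -0.2; 0 0 0 0 0 0 -0.1; 0 0 0 0 0 0 -0.1"

```text
time: 28.42
position: [0.5082, 0.3351, 0.1888]
tool_rot: [1.918, 2.488, 0.002]
ft_force: [-0.4, 0.4, 0.0]
grip_width: 0.439
```

Run:
```python
from h import *
delta(.26,[.507,.335,.0250])
```

```text
t 28.425 grasp pt [0.5084 0.3352 0.0248] yaw deg 14.75 tilt [ 0.001  0.001 -1.   ]
delta cm [ 0.02 -0.12 -0.02] rv [ 0.001 -0.    -0.003] F [-0.4  0.4  0. ] M [-0.08  0.08  0.03] grip 0.439
```

Request:
play_rows --targets "0 0 -0.3 0 0 0 -0.1; 0 0 -0.6 0 0 0 -0.1; 0 0 -1 0 0 0 -0.1; 0 0 -2 0 0 0 -0.1; 0 0 -3 0 0 0 -0.1; 0 0 -3 0 0 0 -0.1; 0 0 -3 0 0 0 -0.1; 0 0 -3 0 0 0 -0.1; 0 0 -3 0 0 0 -0.1; 0 0 -3 0 0 0 -0.1; -2 0 0 0 0 0 -0.1; -3 0 0 0 0 0 -0.1; -3 0 0 0 0 0 -0.1; -3 0 0 0 0 0 -0.1; -3 0 0 0 0 0 -0.1; -1 0 0 0 0 0 -0.1; 0 0 0 0 0 0 -0.1"

```text
time: 30.55
position: [0.5458, 0.1788, 0.4193]
tool_rot: [1.922, 2.483, 0.005]
ft_force: [-1.2, -0.2, -0.1]
grip_width: 0.447
```

Run:
```python
from h import *
delta(.26,[.507,.335,.0250])
d=grab("side"); np.savez("side14.npz",**d); cv2.imwrite("pics/side14.png",d["pixels"]); crop(d,200,190,340,290,5.7,"s14")
d=grab("top"); np.savez("top14.npz",**d); cv2.imwrite("pics/top14.png",d["pixels"]);crop(d,190,160,310,250,6.5,"t14")
```

```text
t 30.55 grasp pt [0.5463 0.1791 0.2553] yaw deg 14.5 tilt [ 0.003  0.002 -1.   ]
delta cm [16.07  0.08 23.05] rv [ 0.003 -0.001 -0.007] F [-1.2 -0.2 -0.1] M [-0.02  0.04  0.02] grip 0.447
```

View pics/s14.png

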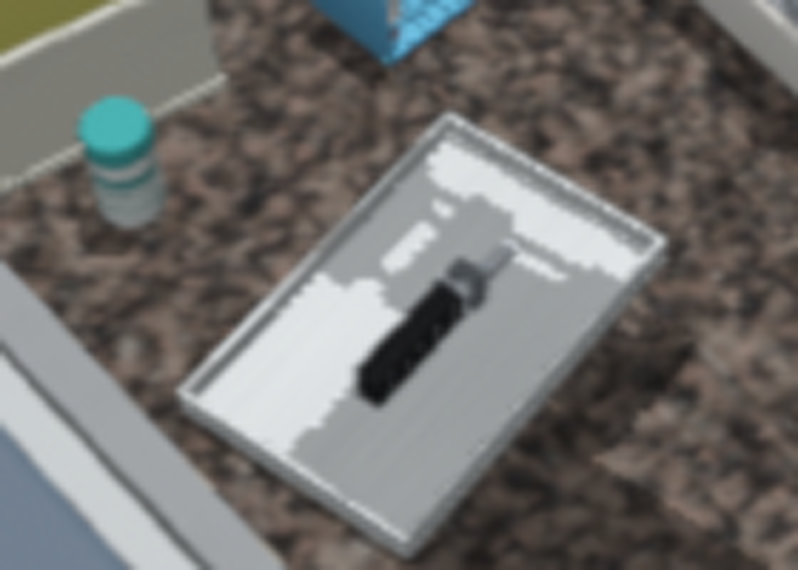

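View pics/t14.png

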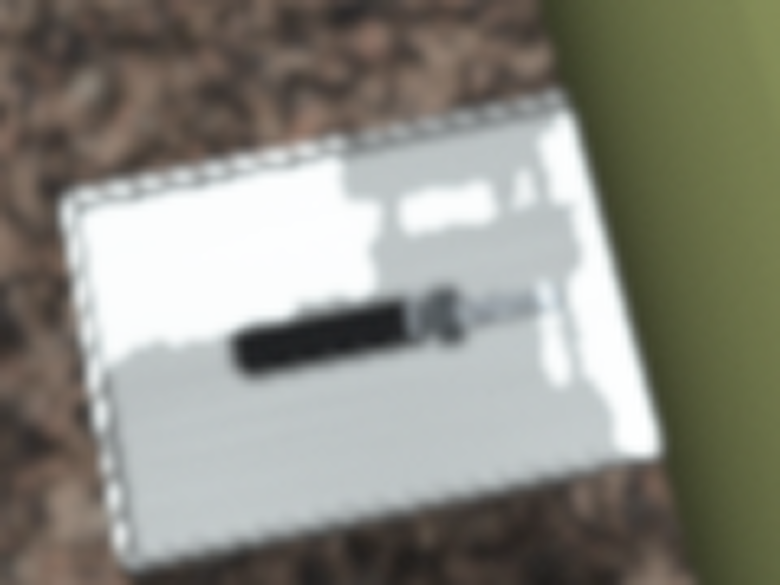

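View pics/side14.png

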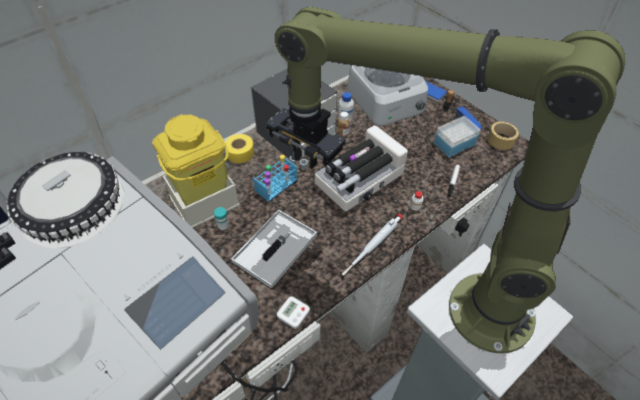

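View pics/top14.png

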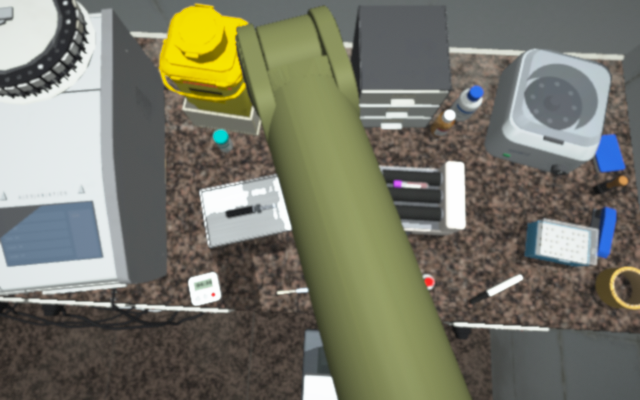

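```bash
python3 -c "
from h import *
print(ctrl.close_job())"
```

```text
the job is handed in; nothing more can be done
None
```

The clip is off the front roller's axle. Clip and wedge both lie in the tray, and I handed the job in at about 30.6 s.

**What I did**
1. I took the wedge from the tray and laid its tip on the axle end with about 4–5 N of down force.
2. I slid it under the clip's bridge. The sensor readings between moves showed at most 3.6 N of push. The fingers never touched the clip.
3. When the clip sprang up on to the wedge, I lifted straight up and carried both level to the tray. I set them down at the height the wedge was picked up from.

**Last checks**
- **Axle:** a picture taken after I withdrew showed it bare.
- **Tray:** both cameras show the wedge in the tray, with the clip still astride its notch.
- **Bystanders:** the bottle and the vial look unmoved in the pictures.
- **Robot:** the gripper is clear of everything, with about 1 N on the force reading.

**What did not go cleanly**
- **Early snag:** in the first seconds I came too low, and the fingertips caught on the edge of the white analyser on the left. They dragged for about 2 s before I lifted clear. The force reading stayed under 1 N at each check, but the wrist torque rose to about 0.5 N m.
- **Hidden tip:** neither camera could see the wedge's tip at the axle, so I felt for contact and slid it in by force and position.
- **Forward jump:** on lift-off the wedge slipped about 4 mm further forward as friction let go. This did no visible harm.
- **Axle position:** the two cameras disagreed by about 4 mm in x and 7 mm in y. I corrected with the wedge seen in the side view and used a value between them.

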